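Lay up a roller shaft and its lug for welding

ROBOT

A 6-joint arm with a two-finger parallel gripper is mounted at the origin on the work surface. World frame = base frame: x ahead of the robot, y to its left, z up, the work surface at z = 0. Lengths are in m, angles in rad, forces in N, time in s.
With the tool pointing down it reaches from about 0.35 to 0.875 m from the base axis. Payload 15.5 kg.
Tool frame: the origin (TCP) lies at the very end of the fingers, on their centre line; the grasp point (between the pads) lies 19 mm behind it; y points along the fingers, z is the direction in which the jaws open and shut, and the axes are right-handed (so a half turn about y gives the same grasp; the last joint's range is limited). The gripper opens to 85 mm and grips with 20 to 120 N. Pads are 22 mm wide; open, the fingers measure 114 mm over their backs; the gripper's body (76 mm by 85 mm) begins 54 mm behind the grasp point. The pads swing forward as they close: fully open they stand 13 mm farther back than shut.
Start: joints at [-1.401, 0.494, 1.345, -0, 1.302, -0.096], TCP at [0.164, -0.603, 0.231] pointing down, gripper open.
Joint ranges: [-2.91, 2.91], [-0.82, 2.16], [0.22, 2.67], [-1.22, 4.37], [0.12, 2.79], [-3.08, 3.08]. Speed limits (rad/s): [1.89, 1.89, 2.57, 3.01, 3.01, 3.01].

INTERFACE

Orientations are given as a unit quaternion [x, y, z, w].
In Python, from plant import state, optics, job_done gives the robot as it stands. The module is installed in compiled form; this text tells all that it offers.
- The arm moves only by the tool move_arm, never from a script. Its argument "rows" is a list of rows, each a list of 6 numbers: the shift along the tool's x, y, z in cm, then the turn, a rotation vector about the tool's x, y, z in rad. In form: [[dx, dy, dz, wx, wy, wz], ...]. A call has 1 to 20 rows; each row is the pose to reach, as a shift and turn from the pose commanded when the call began, along the tool's axes at that moment; what a row does not reach only later rows make up. A row lasts 1/8 s, in which the tool goes at most 62.5 mm and 10.7 degrees, less where a joint would pass 70% of its speed; a pose out of reach is approached as far as the arm can. A call with a gripper value outside its range is refused whole. "gripper" is the opening, from 0 (shut) to 1 (fully open), set as the call begins (left out, the last holds). The fingers move at their own pace and stop on an object; "newtons" is the grip in N (left out, the last holds). Time passes only in rows, so rows that repeat a pose let the fingers close. It gives the time, the measured TCP pose, the force and the opening at its end, in the units of the state.
- state(): the state, without advancing time (a new reading comes with each control period).
- optics.camera(name): name is "scene" or "top" or "wrist"; returns a dict with "img" (400x640x3 uint8, red, green, blue), "fx", "fy", "cx", "cy" (pixels), "world_to_cam" (4x4, takes a point from world to camera coordinates). Camera axes: x right, y up, looking along -z (the intrinsics and any distortion apply to the point x, -y, -z); pixel columns grow to the right and rows downward; lengths in m; the calibration is good to about 2 mm. A picture is of the moment at which its call begins. There is no depth.
- job_done(): hands the job in, once; it reports no verdict.
The state is a dict: "clock": time; "joint_positions": joint angles; "joint_vel": joint speeds; "tau": joint torques, N m; "ee_pos": TCP position; "eef_rot": TCP orientation; "ft_force": force on the tool from outside, world axes, zero at the start; "moment": the same for the moment, N m; "gripper_width": opening from 0.0 (shut) to 1.0 (fully open).
Only numpy, scipy, OpenCV 4.12 (cv2) and the standard library are available. Lean on these libraries where they do the work, as an engineer would, in place of code of your own. Each camera call takes 0.05 s, during which the arm holds its last target.

TASK

Set up the stepped shaft for welding on its lug: stand the low, wide vee rest on the bench between the end stop and the copper block and the tall, narrow one on the far side of the copper block, both upright with their grooves on the line from stop to block. Lay the shaft level in the two vees with its thick end up against the end stop and its thin end in the tall rest. Then set the saddle lug astride the shaft, upright and directly above the copper block; let go of everything, and leave the tray of tips, the brush and the tin where they are.

Things in the scene. Friction and masses are not known exactly. Their poses are not given: they have to be found in the camera images.
- low_vee: Loose low, wide steel vee rest, 0.42 kg: block 56 mm wide (its x), 32 mm long (its y), 40 mm high. A 90 degree groove along y in its top is 36 mm wide and 18 mm deep (bottom 22 mm up); the shaft's 40 mm part lies in it with its axis 50 mm above the bench. Origin: centre of underside, z up.
- tall_vee: Loose tall, narrow steel vee rest, 0.40 kg: block 40 mm wide (its x), 32 mm long (its y), 48 mm high. A 90 degree groove along y in its top is 24 mm wide and 12 mm deep (bottom 36 mm up); the shaft's 20 mm part lies in it with its axis 50 mm above the bench. Origin: centre of underside, z up.
- shaft: Loose stepped round metal shaft, about 0.55 kg, 200 mm long: thick part 40 mm diameter x 120 mm, thin part 20 mm diameter x 80 mm. Origin: on the axis at the balance point, 75 mm from the thick end's face, 45 mm from the step, 125 mm from the thin end. Its y runs along it towards the thin end. It starts lying on its thick part (axis 20 mm up) and can roll; level in both vees its axis is 50 mm up.
- saddle: Loose dark steel saddle lug, about 0.19 kg: strap 40 mm long (its y), flat web and two splayed legs, 58 mm wide, that straddle the shaft with 3 mm side play; on it an upright eye plate along y, 10 mm thick (x), 36 mm long and high. Origin: centre of the foot plane, z up; web underside 15 mm, web top 20 mm, plate top 56 mm above it. On the laid-up shaft its origin is 55 mm above the bench.
- block: Fixed copper backing block: round copper pad 32 mm in diameter, top 24 mm above the bench, on a grey magnet foot 84 mm (its x) x 34 mm (its y) x 10 mm. Origin: centre of underside. Its y axis is the line of the set-up, pointing to or away from the end stop. The laid-up shaft passes 6 mm above it.
- stop: Fixed end stop: dark steel post 50 mm wide (its x), 30 mm thick (its y), 70 mm high on a grey foot 100 x 30 x 12 mm. Origin: centre of underside; its y lies along the line of the set-up; the stopping face, towards the copper block, is 15 mm from the origin. It stands 100 to 110 mm from the block, centre to centre, on either side of it.
- tip_tray: Bystander: grey open sheet-steel tray 100 by 80 by 35 mm with small copper tips (0.9 kg). Origin: centre of its underside. Leave it.
- brush: Bystander: hand brush about 0.2 m long lying on the bench. Origin: under its middle, handle to its -x. Leave it.
- tin: Bystander: grey tin 66 mm in diameter and 60 mm high. Origin: centre of its underside. Leave it.
Things that resemble listed ones, but are neither listed nor needed, are in the scene too. Leave any green look-alike of the low_vee alone.

How it is judged:
On the way, in this order (a step that is already met when the one before it is completed fails the run):
1. both vee rests stand in line, the low one between stop and copper block, the tall one beyond the block (x of low_vee in the frame of block between -0.012 and 0.012 m and angle between each of low_vee, tall_vee's own z axis and vertical below 0.06 rad and angle between the y axis of each of low_vee, tall_vee and the y axis of block, either way round below 0.15 rad and height (world z) of each of low_vee, tall_vee below 0.004 m and x of tall_vee in the frame of block between -0.012 and 0.012 m and horizontal distance between low_vee and block above 0.03 m and horizontal distance between low_vee and stop below 0.078 m and horizontal distance between tall_vee and block between 0.04 and 0.12 m and horizontal distance between tall_vee and stop above 0.135 m), for 0.2 s.
2. the shaft lies level in both vees, thick end at the stop (all of step 1 and height (world z) of shaft between 0.0463 and 0.0543 m and angle between shaft's own y axis and vertical between 1.5358 and 1.6058 rad and x of shaft in the frame of block between -0.012 and 0.012 m and angle between the y axis of shaft and the y axis of block, either way round below 0.1 rad and horizontal distance between shaft and stop below 0.101 m), for 0.2 s.
3. the saddle lug sits on the shaft above the copper block (all of step 2 and horizontal distance between saddle and block below 0.013 m and height (world z) of saddle between 0.05 and 0.06 m and angle between saddle's own z axis and vertical below 0.14 rad and angle between the y axis of saddle and the y axis of shaft, either way round below 0.15 rad), for 0.2 s.
At the end, for the whole second after the job is handed in: Low vee between stop and block, tall vee 40-120 mm beyond the block, both within 12 mm and 0.15 rad of the line; shaft level (0.035 rad) in both vees, thick end within 10 mm of the stop; saddle on it, upright (0.14 rad), within 13 mm of the block centre in plan; all released and still (all of step 3 and linear speed of each of low_vee, tall_vee, shaft, saddle below 0.02 m/s); the robot touches nothing.
It fails at once if a bystander (tray of tips, brush or tin) is moved by more than 15 mm (distance of any of tip_tray, brush, tin from where it was at the start of the episode above 0.015 m).
It also fails if it takes over 106 s, if anything falls off the work surface, if the arm or the gripper's body presses on something with over 40 N, if the wrist force passes 120 N, or if a joint passes its speed limit or range.

## Working session

There is one attempt and no reset: what is moved stays moved. The work goes in short steps, Python scripts to look and compute and a tool call to move; the robot and the scene stay as the last step left them, time stands still between calls to the robot, and variables do not carry over. Pictures are saved under pics/ and viewed, and the job is handed in when it is done.

Besides the shell and the picture viewer there is one more tool, called after "Emit:" as a command line: name --pt "numbers of a row" for each row, then --argument value for the rest. move_arm: Moves the arm, as the interface text tells. Its arguments: {"type":"object","properties":{"rows":{"type":"array"},"gripper":{"type":"number"},"newtons":{"type":"number"}},"required":["rows"]}

```bash
mkdir -p pics; ls; cat > h.py <<'E'
import numpy as np, cv2
from plant import state, optics, job_done
def snap(name,fn):
    c=optics.camera(name); cv2.imwrite('pics/'+fn,cv2.cvtColor(c['img'],cv2.COLOR_RGB2BGR)); np.savez('pics/'+fn.replace('.png','.npz'),**{k:np.array(v) for k,v in c.items()}); return c
def load(fn): return dict(np.load('pics/'+fn+'.npz',allow_pickle=True))
def ray(c,u,v):
    d=np.array([(u-c['cx'])/c['fx'],-(v-c['cy'])/c['fy'],-1.0]); M=c['world_to_cam']; R=M[:3,:3]; o=-R.T@M[:3,3]; return o,R.T@d
def onz(c,u,v,z):
    o,d=ray(c,u,v); return o+d*(z-o[2])/d[2]
def proj(c,p):
    q=c['world_to_cam'][:3,:3]@np.array(p)+c['world_to_cam'][:3,3]; return np.array([c['cx']+c['fx']*q[0]/-q[2], c['cy']-c['fy']*q[1]/-q[2]])
E
python3 - <<'E'
from h import *
for n in ['scene','top','wrist']:
    c=snap(n,n+'0.png'); print(n,[k for k in c],c['fx'],c['fy'],c['cx'],c['cy']); print(np.round(c['world_to_cam'],3))
    for k in c:
        if k not in('img','fx','fy','cx','cy','world_to_cam'): print(k,c[k])
print(state())
E
```

```text
pics
scene ['img', 'fx', 'fy', 'cx', 'cy', 'world_to_cam'] 449.1651294937833 449.1651294937833 320.0475523316422 195.300602651156
[[-0.793  0.61   0.014  0.466]
 [-0.483 -0.641  0.596  0.255]
 [ 0.373  0.466  0.803 -1.348]
 [ 0.     0.     0.     1.   ]]
top ['img', 'fx', 'fy', 'cx', 'cy', 'world_to_cam'] 475.1332294321585 475.1332294321585 326.91345299448176 207.80497949674154
[[-0.027 -1.     0.014 -0.012]
 [ 0.993 -0.025  0.114 -0.629]
 [-0.113  0.017  0.993 -1.23 ]
 [ 0.     0.     0.     1.   ]]
wrist ['img', 'fx', 'fy', 'cx', 'cy', 'world_to_cam'] 310.168174364242 310.168174364242 324.0809826814306 197.6480131483281
[[ 0.263 -0.965 -0.001 -0.625]
 [ 0.923  0.252 -0.291  0.039]
 [ 0.281  0.076  0.957 -0.38 ]
 [ 0.     0.     0.     1.   ]]
{'clock': 0.15, 'joint_positions': array([-1.40051096e+00,  4.94066497e-01,  1.34594997e+00,  9.23421695e-06,
        1.30250334e+00, -9.54900936e-02]), 'joint_vel': array([ 4.19504458e-05, -1.42215245e-03, -3.41388883e-03, -2.17986936e-04,
        3.78877398e-04,  5.21470863e-04]), 'tau': array([ 2.25393327e-03, -8.82539463e+01, -3.84066296e+01, -1.63902305e-04,
        7.01684607e-03, -7.79497299e-06]), 'ee_pos': array([ 0.16412897, -0.60279671,  0.23083419]), 'eef_rot': array([-0.09369774,  0.70120024, -0.70054486,  0.09367952]), 'ft_force': array([-0.2999071 , -0.32368324,  0.65123328]), 'moment': array([-0.04216867, -0.02829737,  0.0246888 ]), 'gripper_width': 0.9963507941596476}
```

View pics/scene0.png

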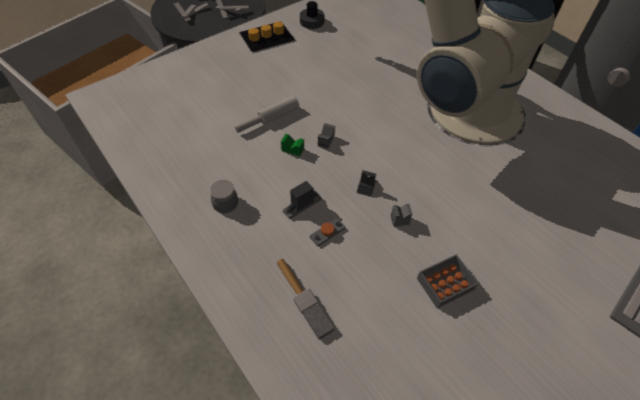

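View pics/top0.png

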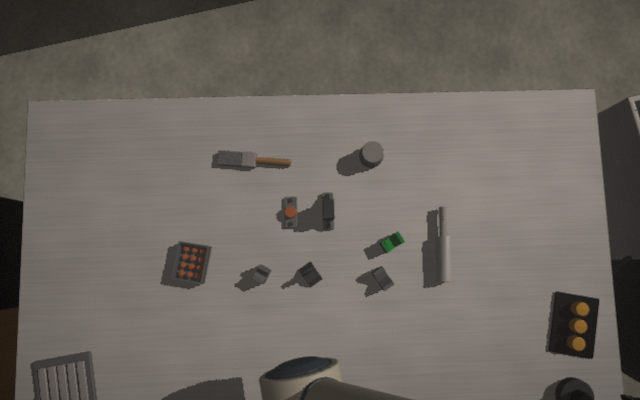

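View pics/wrist0.png

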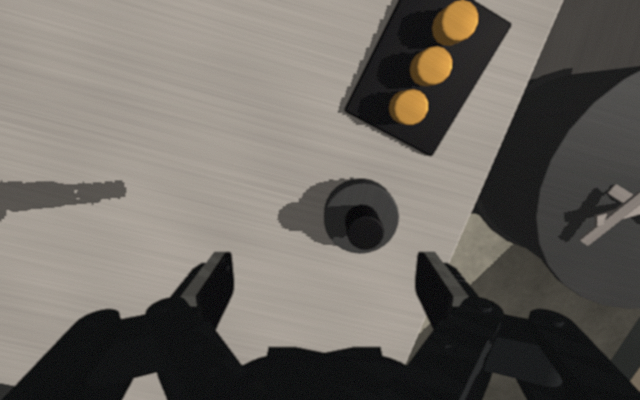

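```bash
python3 - <<'E'
from h import *
c=load('top0');s=load('scene0')
a=cv2.resize(c['img'][130:310,150:470],None,fx=2.5,fy=2.5,interpolation=cv2.INTER_CUBIC)
a=np.clip(a.astype(float)*1.8,0,255).astype(np.uint8)
cv2.imwrite('pics/topz.png',a[:,:,::-1])
a=cv2.resize(s['img'][80:280,220:480],None,fx=3,fy=3,interpolation=cv2.INTER_CUBIC)
a=np.clip(a.astype(float)*1.8,0,255).astype(np.uint8)
cv2.imwrite('pics/scz.png',a[:,:,::-1])
for n,u,v,z in [('pad',290,212,.024),('stop',327,205,.07),('saddle',310,272,.05),('vL',262,272,.045),('vR',381,278,.045),('shaft',444,260,.03),('thin',443,215,.03),('tin',371,154,.06),('green',391,242,.04)]: print(n,onz(c,u,v,z).round(3))
E
```

```text
pad [0.621 0.071 0.024]
stop [ 0.632 -0.028  0.07 ]
saddle [0.461 0.02  0.05 ]
vL [0.464 0.145 0.045]
vR [ 0.44  -0.164  0.045]
shaft [ 0.482 -0.335  0.03 ]
thin [ 0.602 -0.339  0.03 ]
tin [ 0.766 -0.149  0.06 ]
green [ 0.533 -0.195  0.04 ]
```

View pics/topz.png

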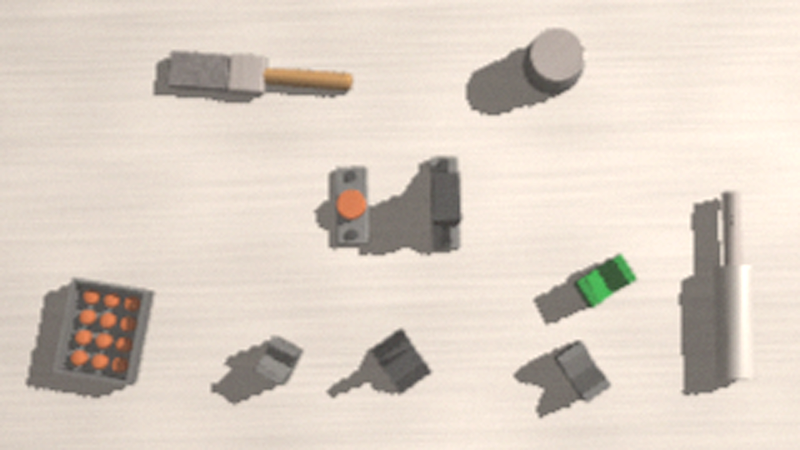

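View pics/scz.png

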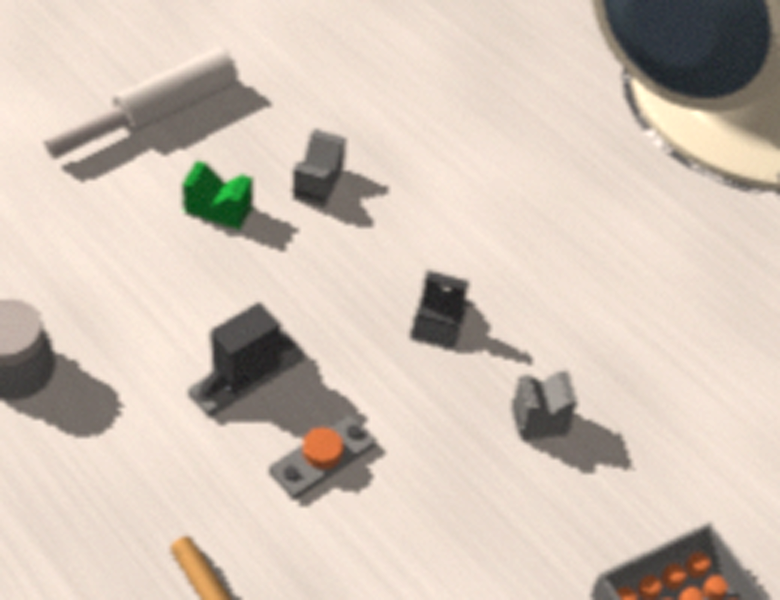

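```bash
cat >> h.py <<'E'
from scipy.spatial.transform import Rotation as Rot
def Rdown(phi):
    z=np.array([np.cos(phi),np.sin(phi),0]);y=np.array([0,0,-1.]);return np.stack([np.cross(y,z),y,z],1)
def go(pos,phideg=None,s=None):
    "shift in tool axes cm + rotvec from measured pose"
    s=s or state(); R=Rot.from_quat(s['eef_rot']).as_matrix()
    d=R.T@(np.array(pos)-s['ee_pos'])*100
    T=Rdown(np.deg2rad(phideg)) if phideg is not None else R
    w=Rot.from_matrix(R.T@T).as_rotvec()
    print('go',np.round(d,2),np.round(w,3),'rows min',np.linalg.norm(d)/6.25,np.linalg.norm(w)/0.1867)
def info():
    s=state();R=Rot.from_quat(s['eef_rot']).as_matrix()
    print('t',round(s['clock'],2),'p',s['ee_pos'].round(4),'phi',round(np.rad2deg(np.arctan2(R[1,2],R[0,2])),2),'ydown',R[:,1].round(4),'F',s['ft_force'].round(1),'g',round(s['gripper_width'],3),'q',s['joint_positions'].round(2))
E
python3 - <<'E'
from h import *
info();s=state();R=Rot.from_quat(s['eef_rot']).as_matrix();print(R.round(3))
M=load('wrist0')['world_to_cam'];o=-M[:3,:3].T@M[:3,3];print('cam',o,'tool',R.T@(o-s['ee_pos']),'look tool',R.T@(-M[2,:3]),'right',R.T@M[0,:3])
q=s['joint_positions']
go([.42,0.0,.28],0);go([.42,0.0,.28],90);go([.42,0.0,.28],180)
E
```

```text
t 0.15 p [ 0.1641 -0.6028  0.2308] phi -74.77 ydown [-1.e-04  9.e-04 -1.e+00] F [-0.3 -0.3  0.7] g 0.996 q [-1.4   0.49  1.35  0.    1.3  -0.1 ]
[[-0.965 -0.     0.263]
 [-0.263  0.001 -0.965]
 [-0.    -1.    -0.001]]
cam [ 0.23521216 -0.58373356  0.37427249] tool [-0.07360842 -0.14343133  0.00014428] look tool [2.90706255e-01 9.56812335e-01 1.68749213e-04] right [-1.43710458e-04 -1.32702805e-04  9.99999981e-01]
go [-40.52  -4.87 -51.45] [ 1.000e-03 -1.305e+00 -1.000e-03] rows min 10.507154253659419 6.989949635990305
go [-40.52  -4.87 -51.45] [ 0.000e+00 -2.876e+00 -1.000e-03] rows min 10.507154253659419 15.40342619879888
go [-40.52  -4.87 -51.45] [1.000e-03 1.837e+00 1.000e-03] rows min 10.507154253659419 9.837008580810638
```

```bash
python3 - <<'E'
from h import *
go([.48,-0.02,.20],-90)
E
```

```text
go [-45.79   3.13 -47.93] [0.001 0.266 0.   ] rows min 10.617748289579776 1.423538397479315
```

Emit:
move_arm --pt "-4 0.3 -4 0 0.02 0" --pt "-8 0.6 -8.3 0 0.05 0" --pt "-12 0.9 -12.5 0 0.08 0" --pt "-16 1.2 -16.7 0 0.1 0" --pt "-20 1.5 -20.9 0 0.12 0" --pt "-24 1.8 -25.1 0 0.15 0" --pt "-28 2 -29.3 0 0.18 0" --pt "-32 2.3 -33.5 0 0.2 0" --pt "-36 2.6 -37.7 0 0.22 0" --pt "-40 2.8 -41.9 0 0.25 0" --pt "-43 3 -45 0 0.266 0" --pt "-45.8 3.1 -47.9 0 0.266 0" --pt "-45.8 3.1 -47.9 0 0.266 0" --pt "-45.8 3.1 -47.9 0 0.266 0"

```text
clock: 1.9
ee_pos: [0.4799, -0.0207, 0.2001]
eef_rot: [0.0, -0.707, 0.707, 0.0]
ft_force: [0.4, -0.1, -1.2]
gripper_width: 0.999
```

```bash
python3 - <<'E'
from h import *
info();c=snap('wrist','w1.png')
a=np.clip(cv2.resize(c['img'],(800,500),interpolation=cv2.INTER_CUBIC).astype(float)*1.6,0,255).astype(np.uint8); cv2.imwrite('pics/w1b.png',a[:,:,::-1])
E
```

```text
t 1.9 p [ 0.4799 -0.0207  0.2001] phi -89.98 ydown [-6.e-04 -1.e-04 -1.e+00] F [ 0.4 -0.1 -1.2] g 0.999 q [-0.17  0.33  1.73 -0.    1.08  1.4 ]
```

View pics/w1b.png

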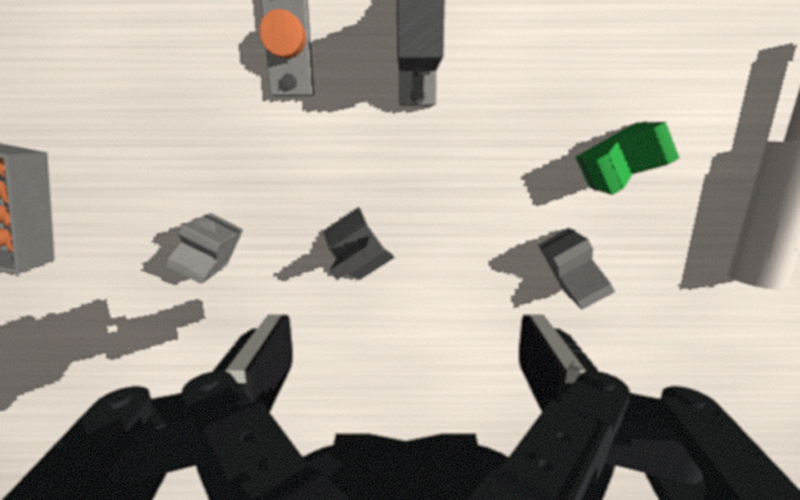

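```bash
cat >> h.py <<'E'
def crop(img,u0,v0,u1,v1,f,fn,gain=1.8,grid=10):
    a=cv2.resize(img[v0:v1,u0:u1],None,fx=f,fy=f,interpolation=cv2.INTER_CUBIC)
    a=np.clip(a.astype(float)*gain,0,255).astype(np.uint8)[:,:,::-1].copy()
    for u in range((u0//grid+1)*grid,u1,grid): cv2.putText(a,str(u),((u-u0)*f-8,10),0,.35,(255,0,255),1);cv2.line(a,((u-u0)*f,12),((u-u0)*f,18),(255,0,255),1)
    for v in range((v0//grid+1)*grid,v1,grid): cv2.putText(a,str(v),(0,(v-v0)*f+4),0,.35,(255,0,255),1);cv2.line(a,(25,(v-v0)*f),(31,(v-v0)*f),(255,0,255),1)
    cv2.imwrite('pics/'+fn,a)
    return a
E
python3 - <<'E'
from h import *
c=load('w1')
A=crop(c['img'],125,160,205,235,5,'a.png');B=crop(c['img'],245,160,325,235,5,'b.png');cv2.imwrite('pics/c1.png',np.hstack([A,B]))
A=crop(c['img'],420,175,500,250,5,'a.png');B=crop(c['img'],200,0,360,90,5,'b.png');cv2.imwrite('pics/c2.png',A);
E
```

```text
(no output)
```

View pics/c1.png

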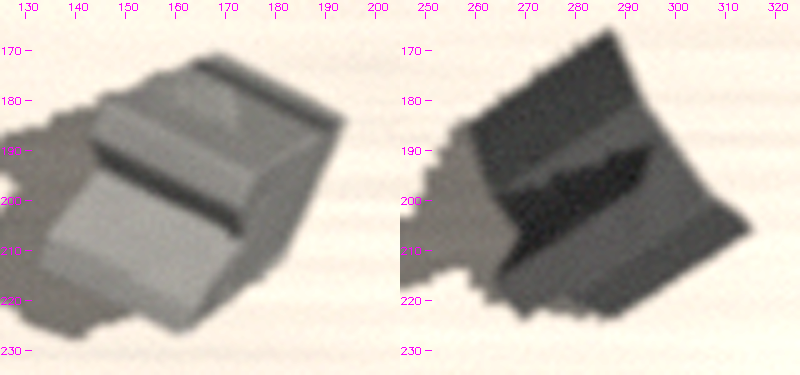

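View pics/c2.png

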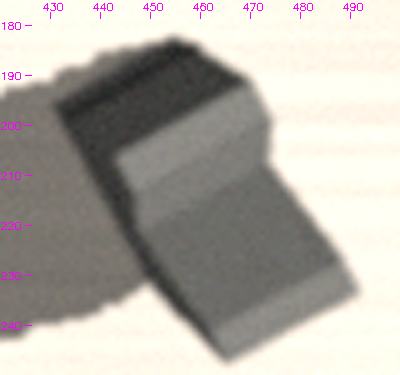

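View pics/b.png

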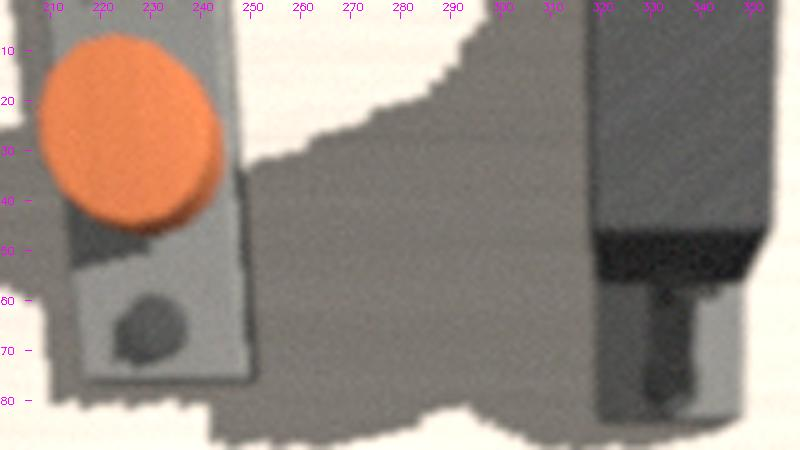

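```bash
python3 - <<'E'
from h import *
c=load('w1')
def L(n,pts,z):
    P=[onz(c,u,v,z) for u,v in pts]; print(n,'z',z,[p[:2].round(4).tolist() for p in P],'edges mm',[round(1000*np.linalg.norm(P[i]-P[i-1]),1) for i in range(len(P))],'az',[round(np.rad2deg(np.arctan2(*(P[i]-P[i-1])[[1,0]])),1) for i in range(len(P))],'ctr',np.mean(P,0).round(4))
# left: outer corners on top plane
for z in(.048,.04): L('left',[(164,173),(190,186),(162,222),(135,207)],z)
for z in(.04,.048): L('right',[(431,196),(455,183),(487,229),(461,240)],z)
for z in(.04,.048): L('rightb',[(431,196),(455,183),(469,191),(443,206)],z)
L('sad0',[(287,167),(315,206),(287,223),(258,187)],.0)
L('sad15',[(287,167),(315,206),(287,223),(258,187)],.015)
L('blockfoot',[(217,75),(250,75)],.01)
L('pad',[(224,26)],.024)
L('stop',[(319,46),(354,46)],.07)
L('green',[(461,129),(484,155),(541,126),(531,98)],.04)
E
```

```text
left z 0.048 [[0.4887, 0.1345], [0.4756, 0.1109], [0.4376, 0.1442], [0.4538, 0.1689]] edges mm [np.float64(49.0), np.float64(27.0), np.float64(50.5), np.float64(29.5)] az [np.float64(-44.6), np.float64(-118.9), np.float64(138.7), np.float64(56.8)] ctr [0.4639 0.1396 0.048 ]
left z 0.04 [[0.4869, 0.1387], [0.4735, 0.1144], [0.4345, 0.1487], [0.4511, 0.174]] edges mm [np.float64(50.3), np.float64(27.7), np.float64(51.9), np.float64(30.3)] az [np.float64(-44.6), np.float64(-118.9), np.float64(138.7), np.float64(56.8)] ctr [0.4615 0.144  0.04  ]
right z 0.04 [[0.463, -0.1304], [0.4767, -0.1532], [0.4267, -0.1932], [0.414, -0.1674]] edges mm [np.float64(61.4), np.float64(26.6), np.float64(64.0), np.float64(28.8)] az [np.float64(37.0), np.float64(-59.0), np.float64(-141.4), np.float64(116.1)] ctr [ 0.4451 -0.1611  0.04  ]
right z 0.048 [[0.4654, -0.1275], [0.4788, -0.1498], [0.43, -0.1887], [0.4177, -0.1635]] edges mm [np.float64(59.8), np.float64(25.9), np.float64(62.4), np.float64(28.0)] az [np.float64(37.0), np.float64(-59.0), np.float64(-141.4), np.float64(116.1)] ctr [ 0.448  -0.1574 
[... 1147 characters left out ...]
5807, 0.0863], [0.5807, 0.0532]] edges mm [np.float64(33.1), np.float64(33.1)] az [np.float64(90.0), np.float64(-90.0)] ctr [0.5807 0.0697 0.01  ]
pad z 0.024 [[0.6217, 0.0711]] edges mm [np.float64(0.0)] az [np.float64(0.0)] ctr [0.6217 0.0711 0.024 ]
stop z 0.07 [[0.5976, -0.017], [0.5976, -0.0451]] edges mm [np.float64(28.1), np.float64(28.1)] az [np.float64(90.0), np.float64(-90.0)] ctr [ 0.5976 -0.0311  0.07  ]
green z 0.04 [[0.5301, -0.1524], [0.5051, -0.1782], [0.5329, -0.2286], [0.5584, -0.214]] edges mm [np.float64(67.8), np.float64(35.9), np.float64(57.5), np.float64(29.3)] az [np.float64(114.7), np.float64(-134.1), np.float64(-61.0), np.float64(29.7)] ctr [ 0.5316 -0.1933  0.04  ]
```

Emit:
move_arm --pt "-5 0 -1.5 0 0 0" --pt "-10 0 -3 0 0 0" --pt "-14 0 -4 0 0 0" --pt "-14 0 -4 0 0 0" --pt "-14 0 -4 0 0 0"

```text
clock: 2.58
ee_pos: [0.6194, 0.0184, 0.2]
eef_rot: [-0.0, -0.707, 0.707, 0.001]
ft_force: [0.3, -0.6, 0.3]
gripper_width: 0.999
```

```bash
python3 - <<'E'
from h import *
info();c=snap('wrist','w2.png')
A=crop(c['img'],190,30,450,280,3,'w2c.png',grid=20)
E
```

```text
t 2.58 p [0.6194 0.0184 0.2   ] phi -90.07 ydown [-0.0012 -0.     -1.    ] F [ 0.3 -0.6  0.3] g 0.999 q [-0.07  0.52  1.4  -0.    1.23  1.51]
```

View pics/w2.png

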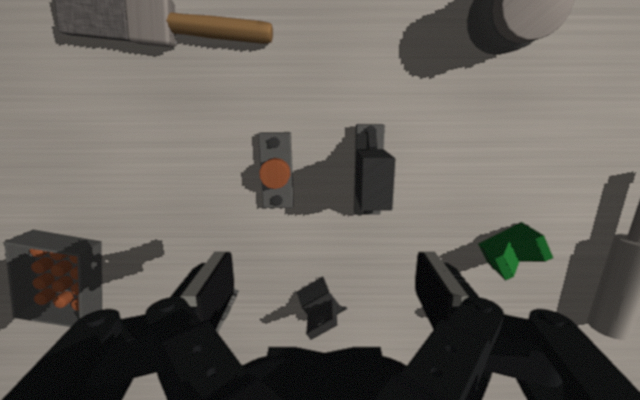

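View pics/w2c.png

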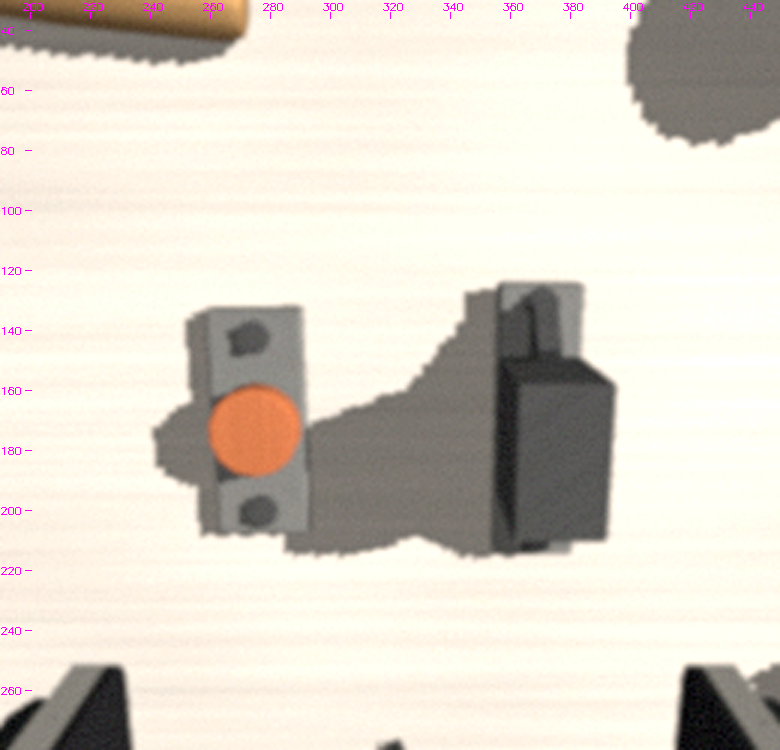

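```bash
python3 - <<'E'
from h import *
c=load('w2')
def L(n,pts,z):
    P=[onz(c,u,v,z) for u,v in pts]; print(n,'z',z,[p[:2].round(4).tolist() for p in P],'edges mm',[round(1000*np.linalg.norm(P[i]-P[i-1]),1) for i in range(len(P))],'az',[round(np.rad2deg(np.arctan2(*(P[i]-P[i-1])[[1,0]])),1) for i in range(len(P))],'ctr',np.mean(P,0).round(4))
L('foot',[(259.5,132.5),(290,132),(292.5,206.5),(262.5,207.5)],.01)
hsv=cv2.cvtColor(c['img'],cv2.COLOR_RGB2HSV);m=((hsv[...,1]>130)&(hsv[...,0]<15)).astype(np.uint8);m[:,:200]=0;m[:,350:]=0;m[250:]=0;m[:100]=0
M=cv2.moments(m,True);print(M['m00']);L('pad',[(M['m10']/M['m00'],M['m01']/M['m00'])],.024)
L('post',[(362.5,157.5),(394.5,158),(391.5,210),(361.5,210)],.07)
L('sfoot',[(357,125),(384,124.5),(380,213.5)],.012)
E
```

```text
foot z 0.01 [[0.6636, 0.0862], [0.6641, 0.0539], [0.5811, 0.0538], [0.58, 0.0879]] edges mm [np.float64(83.6), np.float64(32.2), np.float64(82.9), np.float64(34.1)] az [np.float64(-1.2), np.float64(-89.1), np.float64(-179.9), np.float64(91.9)] ctr [0.6222 0.0705 0.01  ]
705.0
pad z 0.024 [[0.623, 0.0703]] edges mm [np.float64(0.0)] az [np.float64(0.0)] ctr [0.623  0.0703 0.024 ]
post z 0.07 [[0.647, -0.0161], [0.6466, -0.0445], [0.5977, -0.0449], [0.5978, -0.0169]] edges mm [np.float64(49.3), np.float64(28.4), np.float64(48.8), np.float64(28.0)] az [np.float64(0.9), np.float64(-91.0), np.float64(-179.6), np.float64(89.9)] ctr [ 0.6223 -0.0306  0.07  ]
sfoot z 0.012 [[0.6713, -0.0164], [0.6718, -0.0445], [0.5733, -0.0454]] edges mm [np.float64(102.2), np.float64(28.1), np.float64(98.5)] az [np.float64(16.5), np.float64(-89.0), np.float64(-179.5)] ctr [ 0.6388 -0.0354  0.012 ]
```

```bash
python3 - <<'E'
from h import *
go([.462,.142,.12],-33)
E
```

```text
go [ 15.73   8.03 -12.33] [ 0.    -0.996  0.001] rows min 3.446574028952083 5.334985006169723
```

Emit:
move_arm --pt "3.5 1 -2.5 0 -0.18 0" --pt "7 3 -5 0 -0.36 0" --pt "10.5 5 -8 0 -0.54 0" --pt "13.5 6.5 -10.5 0 -0.72 0" --pt "15.7 8 -12.3 0 -0.9 0" --pt "15.7 8 -12.3 0 -0.995 0" --pt "15.7 8 -12.3 0 -0.995 0" --pt "15.7 8 -12.3 0 -0.995 0"

```text
clock: 3.62
ee_pos: [0.4634, 0.142, 0.1207]
eef_rot: [0.336, -0.622, 0.622, -0.337]
ft_force: [0.5, 0.1, -0.2]
gripper_width: 0.999
```

```bash
python3 - <<'E'
from h import *
info();c=snap('wrist','w3.png')
A=crop(c['img'],230,80,430,260,4,'w3c.png',grid=20)
E
```

```text
t 3.62 p [0.4634 0.142  0.1207] phi -33.18 ydown [ 7.e-04  1.e-04 -1.e+00] F [ 0.5  0.1 -0.2] g 0.999 q [ 0.17  0.45  1.81 -0.    0.87  0.75]
```

View pics/w3c.png

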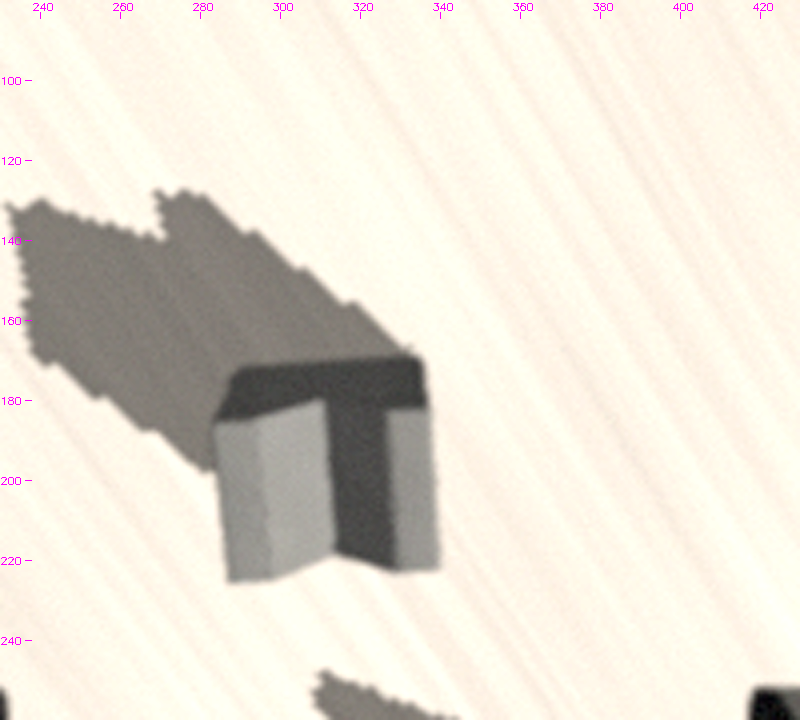

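```bash
cat >> h.py <<'E'
def L(c,n,pts,z):
    P=[onz(c,u,v,z) for u,v in pts]; print(n,'z',z,[p[:2].round(4).tolist() for p in P],'edges mm',[float(round(1000*np.linalg.norm(P[i]-P[i-1]),1)) for i in range(len(P))],'az',[float(round(np.rad2deg(np.arctan2(*(P[i]-P[i-1])[[1,0]])),1)) for i in range(len(P))],'ctr',np.mean(P,0).round(4)); return np.mean(P,0)
E
python3 - <<'E'
from h import *
c=load('w3')
p=L(c,'tall',[(284,185.5),(337.5,182),(340,222),(287,225.5)],.048)
go([p[0],p[1],.012],-36.5)
E
```

```text
tall z 0.048 [[0.4485, 0.1721], [0.4821, 0.1532], [0.4672, 0.1262], [0.4325, 0.1456]] edges mm [31.0, 38.6, 30.8, 39.7] az [58.8, -29.3, -119.0, 150.9] ctr [0.4576 0.1493 0.048 ]
go [-0.28 10.86 -0.9 ] [-0.     0.058 -0.   ] rows min 1.7439122874940014 0.3121473026009576
```

Emit:
move_arm --pt "-0.3 2 -0.9 0 -0.056 0" --pt "-0.3 5 -0.9 0 -0.056 0" --pt "-0.3 8 -0.9 0 -0.056 0" --pt "-0.3 10 -0.9 0 -0.056 0" --pt "-0.3 11 -0.9 0 -0.056 0" --pt "-0.3 11 -0.9 0 -0.056 0"

```text
clock: 4.42
ee_pos: [0.4574, 0.1497, 0.0101]
eef_rot: [-0.355, 0.612, -0.612, 0.354]
ft_force: [0.1, -0.2, 0.7]
gripper_width: 0.999
```

Emit:
move_arm --pt "0 0 0 0 0 0" --pt "0 0 0 0 0 0" --pt "0 0 0 0 0 0" --pt "0 0 0 0 0 0" --pt "0 0 0 0 0 0" --pt "0 0 0 0 0 0" --gripper 0 --newtons 40

```text
clock: 5.18
ee_pos: [0.4577, 0.1499, 0.0109]
eef_rot: [0.354, -0.612, 0.612, -0.355]
ft_force: [-1.1, -1.3, 9.6]
gripper_width: 0.463
```

```bash
python3 - <<'E'
from h import *
info();c=snap('wrist','w4.png')
A=crop(c['img'],160,100,500,350,2,'w4c.png',grid=20)
E
```

```text
t 5.17 p [0.4577 0.1499 0.0109] phi -29.79 ydown [ 1.e-03  2.e-04 -1.e+00] F [-1.1 -1.3  9.6] g 0.463 q [0.19 0.65 1.9  0.   0.59 0.71]
```

View pics/w4c.png

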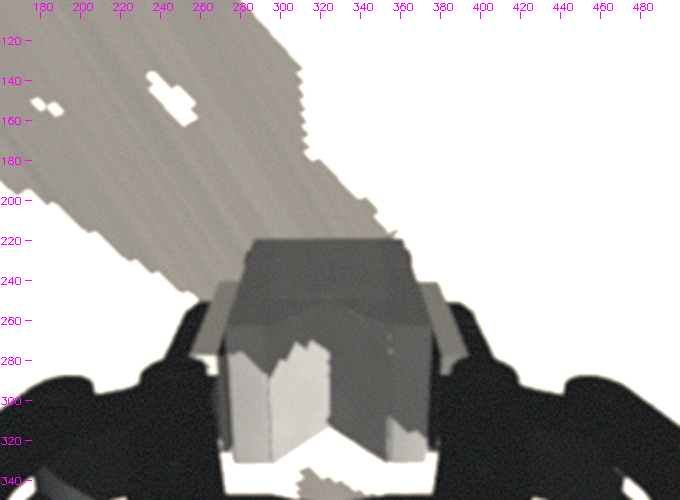

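```bash
python3 - <<'E'
from h import *
c=load('w4')
p=L(c,'tall',[(272,262),(376,262),(372,331),(277,331)],.048)
s=state();R=Rot.from_quat(s['eef_rot']).as_matrix();print('off tool mm',R.T@(p-s['ee_pos'])*1000)
go([.4577,.1499,.09],-30)
E
```

```text
tall z 0.048 [[0.4479, 0.1734], [0.4824, 0.1536], [0.4666, 0.1261], [0.4326, 0.1456]] edges mm [31.7, 39.8, 31.7, 39.2] az [61.1, -29.8, -120.0, 150.2] ctr [0.4574 0.1497 0.048 ]
off tool mm [  0.35581332 -37.06600935  -0.1271235 ]
go [-0.   -7.91  0.01] [-0.001  0.004 -0.001] rows min 1.2650504103776792 0.019822078948008758
```

```bash
python3 - <<'E'
from h import *
go([.622,.150,.0709],0)
go([.622,.150,.0119],0)
E
```

```text
go [-8.18 -5.98 14.26] [-0.001 -0.52  -0.   ] rows min 2.7985956098415103 2.7854668102692184
go [-8.17 -0.08 14.25] [-0.001 -0.52  -0.   ] rows min 2.62903615418591 2.7854668102692184
```

Emit:
move_arm --pt "0 -2 0 0 0 0" --pt "0 -4.5 0 0 0 0" --pt "-1.7 -6 3 0 -0.1 0" --pt "-4 -6 7 0 -0.25 0" --pt "-6.2 -6 11 0 -0.4 0" --pt "-8.2 -6 14.3 0 -0.52 0" --pt "-8.2 -6 14.3 0 -0.52 0" --pt "-8.2 -6 14.3 0 -0.52 0" --pt "-8.2 -4 14.3 0 -0.52 0" --pt "-8.2 -2 14.3 0 -0.52 0" --pt "-8.2 -1 14.3 0 -0.52 0" --pt "-8.2 -0.5 14.3 0 -0.52 0" --pt "-8.2 -0.5 14.3 0 -0.52 0"

```text
clock: 6.85
ee_pos: [0.6221, 0.15, 0.0155]
eef_rot: [-0.5, 0.5, -0.5, 0.5]
ft_force: [0.5, 0.7, -4.3]
gripper_width: 0.46
```

```bash
python3 - <<'E'
from h import *
info();go([.622,.150,.0115],0);c=snap('wrist','w5.png');snap('scene','s5.png')
A=crop(c['img'],160,100,500,350,2,'w5c.png',grid=20)
E
```

```text
t 6.85 p [0.6221 0.15   0.0155] phi -0.01 ydown [-1.e-04 -0.e+00 -1.e+00] F [ 0.5  0.7 -4.3] g 0.46 q [0.14 0.77 1.49 0.   0.88 0.14]
go [-0.    0.4  -0.01] [ 0. -0.  0.] rows min 0.06348805352784401 0.0008304918866541719
```

View pics/w5c.png

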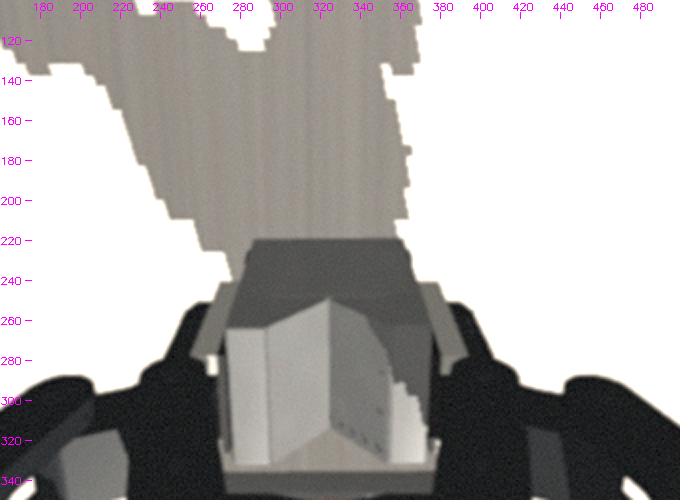

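Emit:
move_arm --pt "0 0.2 0 0 0 0" --pt "0 0.4 0 0 0 0" --pt "0 0.4 0 0 0 0"

```text
clock: 7.32
ee_pos: [0.6221, 0.1499, 0.0111]
eef_rot: [0.5, -0.5, 0.5, -0.5]
ft_force: [0.8, -0.3, -4.7]
gripper_width: 0.465
```

Emit:
move_arm --pt "0 0 0 0 0 0" --pt "0 0 0 0 0 0" --pt "0 0 0 0 0 0" --pt "0 0 0 0 0 0" --pt "0 -2 0 0 0 0" --pt "0 -5 0 0 0 0" --pt "0 -9 0 0 0 0" --pt "0 -12 0 0 0 0" --pt "0 -12 0 0 0 0" --gripper 1

```text
clock: 8.45
ee_pos: [0.6238, 0.1502, 0.1352]
eef_rot: [-0.498, 0.499, -0.501, 0.502]
ft_force: [-0.6, -0.8, -0.2]
gripper_width: 0.997
```

```bash
python3 - <<'E'
from h import *
info();c=snap('wrist','w6.png')
A=crop(c['img'],230,60,430,260,3,'w6c.png',grid=20)
go([.445,-.158,.125],31)
E
```

```text
t 8.45 p [0.6238 0.1502 0.1352] phi 0.0 ydown [ 5.5e-03  8.0e-04 -1.0e+00] F [-0.6 -0.8 -0.2] g 0.997 q [0.14 0.61 1.41 0.   1.11 0.14]
go [ 30.81   0.77 -17.79] [-0.003 -0.541  0.   ] rows min 5.693460762257902 2.8979278388013254
```

View pics/w6c.png

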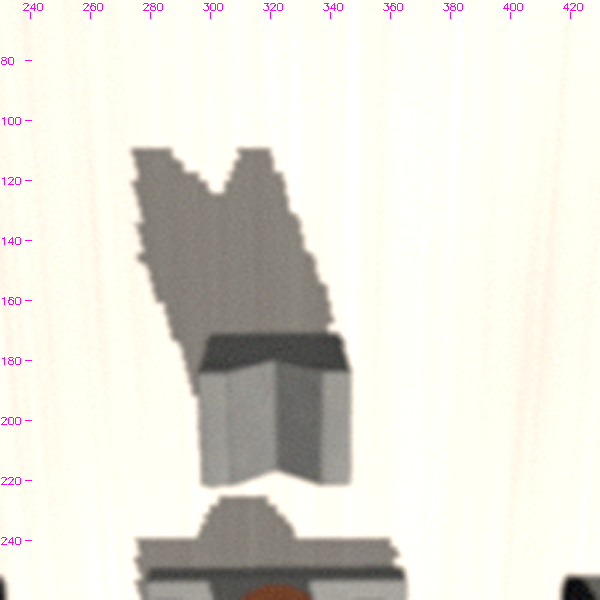

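Emit:
move_arm --pt "5 0 -2.9 0 -0.1 0" --pt "10.3 0 -6 0 -0.2 0" --pt "15.4 0 -9 0 -0.3 0" --pt "20.5 0.3 -12 0 -0.4 0" --pt "25.7 0.5 -15 0 -0.5 0" --pt "30 0.8 -17.8 0 -0.54 0" --pt "30.8 0.8 -17.8 0 -0.54 0" --pt "30.8 0.8 -17.8 0 -0.54 0"

```text
clock: 9.5
ee_pos: [0.4443, -0.1583, 0.1232]
eef_rot: [-0.615, 0.349, -0.349, 0.615]
ft_force: [0.4, -0.1, -0.6]
gripper_width: 0.994
```

```bash
python3 - <<'E'
from h import *
info();c=snap('wrist','w7.png')
A=crop(c['img'],230,80,430,260,4,'w7c.png',grid=20)
E
```

```text
t 9.5 p [ 0.4443 -0.1583  0.1232] phi 30.85 ydown [-1.e-04  2.e-04 -1.e+00] F [ 0.4 -0.1 -0.6] g 0.994 q [-0.47  0.44  1.84  0.    0.86 -1.01]
```

View pics/w7c.png

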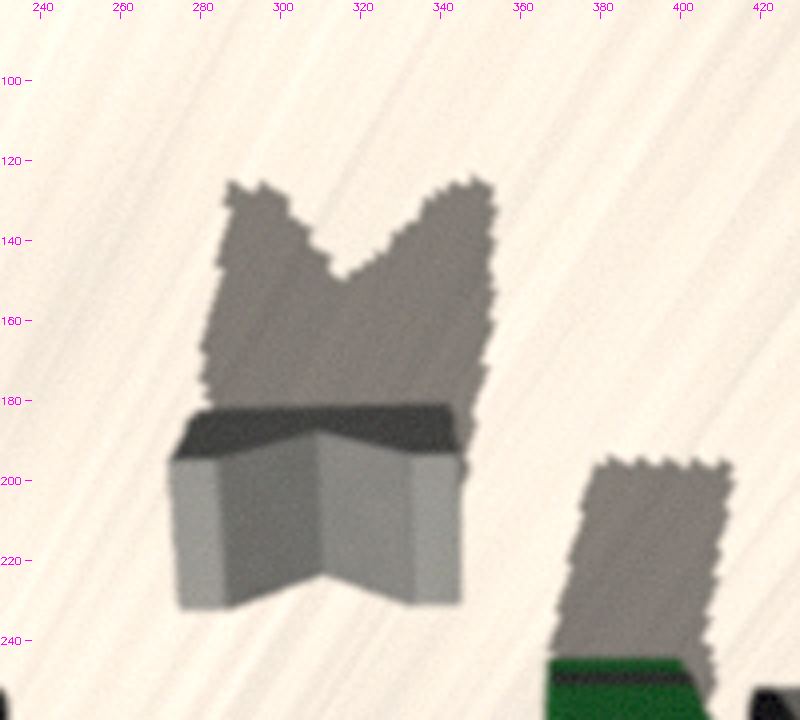

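```bash
python3 - <<'E'
from h import *
c=load('w7')
p=L(c,'low',[(272,195),(346,193.5),(345.5,230.5),(275,232)],.04)
s=state();R=Rot.from_quat(s['eef_rot']).as_matrix();
for z in(.0,.04):
  for uv in [(367,245),(400,245),(407,258)]:
    print(z,uv,(R.T@(onz(c,*uv,z)-p)*1000).round(1)[[0,2]])
go([p[0],p[1],.008],30)
E
```

```text
low z 0.04 [[0.4061, -0.1727], [0.4538, -0.1428], [0.4696, -0.1687], [0.4224, -0.1984]] edges mm [30.5, 56.4, 30.4, 55.7] az [122.5, 32.1, -58.7, -147.8] ctr [ 0.438  -0.1706  0.04  ]
0.0 (367, 245) [46.3 51.6]
0.0 (400, 245) [46.4 82.7]
0.0 (407, 258) [60.  90.4]
0.04 (367, 245) [27.2 45.6]
0.04 (400, 245) [27.2 72. ]
0.04 (407, 258) [38.8 78.5]
go [ 0.78 11.52 -1.23] [-0.     0.016 -0.   ] rows min 1.8574016194085965 0.08474695969137758
```

View pics/w7.png

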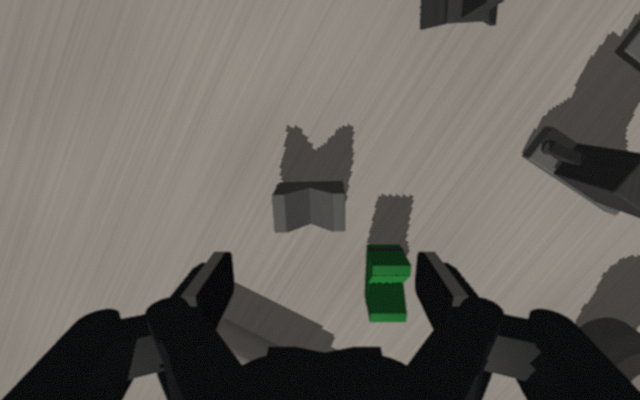

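Emit:
move_arm --pt "0.4 1 -0.6 0 -0.02 0" --pt "0.8 3 -1.2 0 -0.02 0" --pt "0.8 6 -1.2 0 -0.02 0" --pt "0.8 9 -1.2 0 -0.02 0" --pt "0.8 11.3 -1.2 0 -0.02 0" --pt "0.8 11.3 -1.2 0 -0.02 0"

```text
clock: 10.3
ee_pos: [0.4372, -0.1701, 0.0087]
eef_rot: [0.619, -0.343, 0.341, -0.619]
ft_force: [-0.0, -0.1, 0.6]
gripper_width: 0.998
```

Emit:
move_arm --pt "0 0 0 0 0 0" --pt "0 0 0 0 0 0" --pt "0 0 0 0 0 0" --pt "0 0 0 0 0 0" --pt "0 0 0 0 0 0" --gripper 0 --newtons 40

```text
clock: 10.92
ee_pos: [0.4385, -0.1712, 0.0112]
eef_rot: [-0.619, 0.342, -0.343, 0.619]
ft_force: [0.0, 2.5, 8.2]
gripper_width: 0.651
```

```bash
python3 - <<'E'
from h import *
info();c=snap('wrist','w8.png')
A=crop(c['img'],160,100,500,350,2,'w8c.png',grid=20)
E
```

```text
t 10.93 p [ 0.4385 -0.1712  0.0112] phi 32.1 ydown [ 1.4e-03 -7.0e-04 -1.0e+00] F [0.  2.5 8.2] g 0.651 q [-0.5   0.64  1.93  0.    0.57 -1.06]
```

View pics/w8c.png

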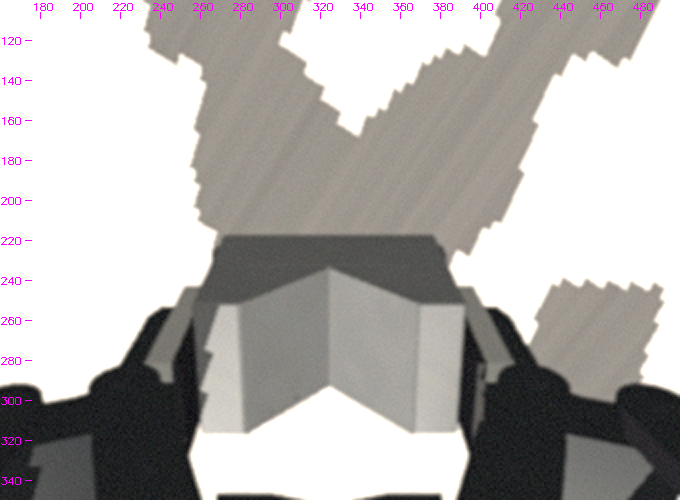

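```bash
python3 - <<'E'
from h import *
c=load('w8')
p=L(c,'low',[(257,252),(392,252),(389,316),(261,316)],.04)
s=state();R=Rot.from_quat(s['eef_rot']).as_matrix();o=R.T@(p-s['ee_pos']);print('off tool mm',o*1000)
# tcp target so that vee centre at (.622,.019), tool x at phi0 = -y
T=Rdown(0);t=np.array([.622,.019,0])-T@np.array([o[0],0,o[2]]);print(t)
go([t[0],t[1],.0862],0); go([t[0],t[1],.0155],0)
E
```

```text
low z 0.04 [[0.4063, -0.1724], [0.453, -0.1431], [0.47, -0.169], [0.4226, -0.1987]] edges mm [30.9, 55.1, 30.9, 56.0] az [121.7, 32.1, -56.7, -147.9] ctr [ 0.438  -0.1708  0.04  ]
off tool mm [ -0.54657998 -28.80842358  -0.24861572]
[0.62224862 0.01845342 0.        ]
go [-6.29 -7.49 25.65] [-0.001  0.56   0.001] rows min 4.391457578231261 3.0003775336202096
go [-6.3  -0.42 25.64] [-0.001  0.56   0.001] rows min 4.224850751095644 3.0003775336202096
```

Emit:
move_arm --pt "0 -2 0 0 0 0" --pt "0 -5 0 0 0 0" --pt "-0.5 -8.5 2 0 0.05 0" --pt "-1.6 -9.5 6.5 0 0.18 0" --pt "-2.8 -9.5 11.5 0 0.3 0" --pt "-4 -9.5 16.5 0 0.42 0" --pt "-5.2 -9.5 21.5 0 0.52 0" --pt "-6.3 -9.5 25 0 0.56 0" --pt "-6.3 -9.5 25.6 0 0.56 0" --pt "-6.3 -9.5 25.6 0 0.56 0" --pt "-6.3 -6.5 25.6 0 0.56 0" --pt "-6.3 -4 25.6 0 0.56 0" --pt "-6.3 -2 25.6 0 0.56 0" --pt "-6.3 -1 25.6 0 0.56 0" --pt "-6.3 -0.6 25.6 0 0.56 0" --pt "-6.3 -0.6 25.6 0 0.56 0"

```text
clock: 12.98
ee_pos: [0.6216, 0.018, 0.0167]
eef_rot: [0.5, -0.5, 0.5, -0.5]
ft_force: [-0.4, -0.9, -4.5]
gripper_width: 0.647
```

```bash
python3 - <<'E'
from h import *
info();go([.622,.0185,.0115],0);c=snap('wrist','w9.png')
A=crop(c['img'],160,100,500,350,2,'w9c.png',grid=20)
E
```

```text
t 12.97 p [0.6216 0.018  0.0167] phi -0.01 ydown [ 4.e-04 -0.e+00 -1.e+00] F [-0.4 -0.9 -4.5] g 0.647 q [-0.07  0.75  1.54 -0.    0.85 -0.07]
go [-0.05  0.52  0.04] [-0. -0.  0.] rows min 0.08401241046255413 0.002297176022220977
```

View pics/w9c.png

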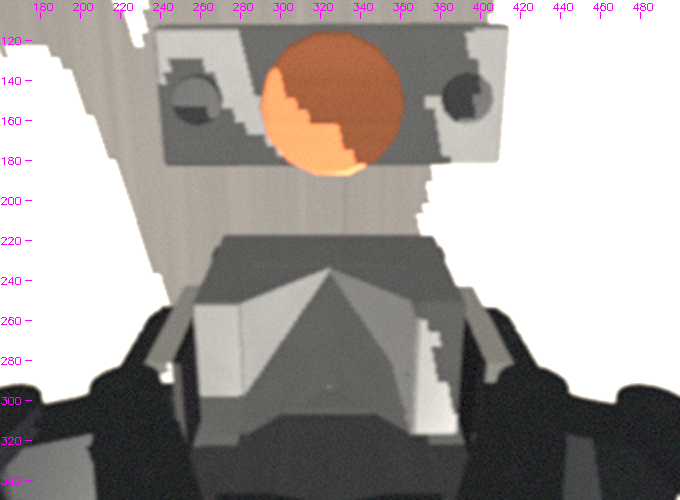

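Emit:
move_arm --pt "0 0.2 0 0 0 0" --pt "0 0.4 0 0 0 0" --pt "0 0.5 0 0 0 0" --pt "0 0.5 0 0 0 0"

```text
clock: 13.52
ee_pos: [0.6215, 0.0183, 0.0113]
eef_rot: [0.5, -0.5, 0.5, -0.5]
ft_force: [-0.8, 0.7, -3.6]
gripper_width: 0.646
```

Emit:
move_arm --pt "0 0 0 0 0 0" --pt "0 0 0 0 0 0" --pt "0 0 0 0 0 0" --pt "0 -0.5 0 0 0 0" --pt "0 -3 0 0 0 0" --pt "0 -7 0 0 0 0" --pt "0 -12 0 0 0 0" --pt "0 -18 0 0 0 0" --pt "0 -18 0 0 0 0" --pt "0 -18 0 0 0 0" --gripper 1

```text
clock: 14.78
ee_pos: [0.6213, 0.0183, 0.1915]
eef_rot: [0.5, -0.5, 0.5, -0.5]
ft_force: [-0.4, -0.1, -1.1]
gripper_width: 1.001
```

```bash
python3 - <<'E'
from h import *
info();c=snap('wrist','w10.png')
A=crop(c['img'],230,60,430,260,4,'w10c.png',grid=20)
E
```

```text
t 14.78 p [0.6213 0.0183 0.1915] phi -0.0 ydown [ 2.e-04 -0.e+00 -1.e+00] F [-0.4 -0.1 -1.1] g 1.001 q [-0.07  0.53  1.4   0.    1.21 -0.07]
```

View pics/w10c.png

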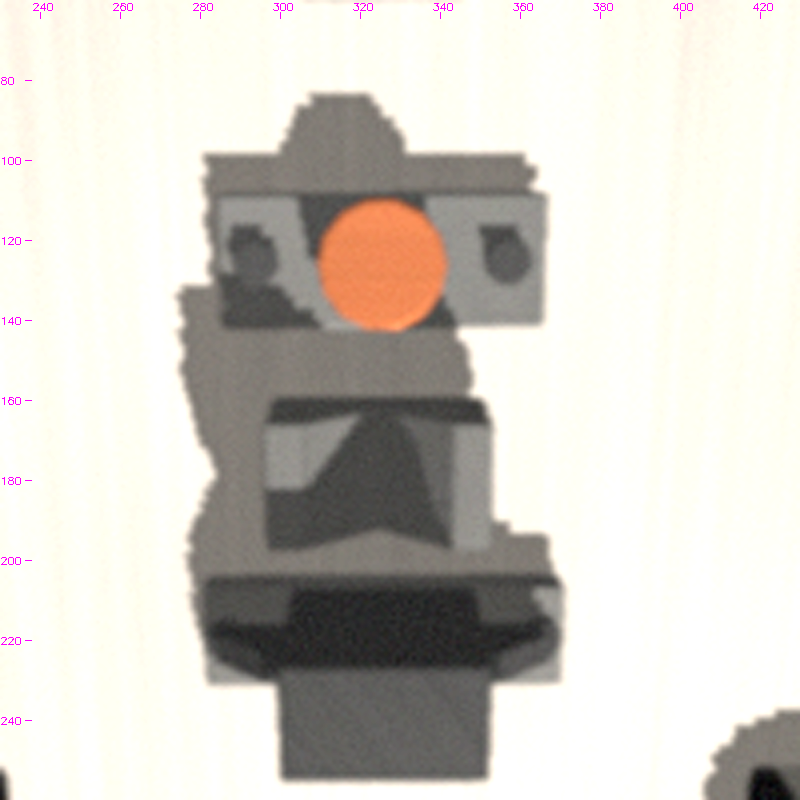

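```bash
python3 - <<'E'
from h import *
c=load('w10')
L(c,'low',[(296.5,166),(353,166),(352.5,197.5),(296.5,197.5)],.04)
L(c,'foot',[(285,108.5),(366.5,108.5),(365.5,141),(286,142)],.01)
L(c,'post',[(299.5,228),(352.5,228)],.07)
c=load('top0');L(c,'shaft',[(446,281),(442,207)],.025)
go([.49,-.336,.18],-90)
E
```

```text
low z 0.04 [[0.5943, 0.0343], [0.6488, 0.0343], [0.6492, 0.0025], [0.5935, 0.0025]] edges mm [31.8, 54.5, 31.7, 55.7] az [88.5, 0.0, -89.3, -180.0] ctr [0.6214 0.0184 0.04  ]
foot z 0.01 [[0.5815, 0.0871], [0.6636, 0.0871], [0.6639, 0.0547], [0.5814, 0.0537]] edges mm [33.4, 82.1, 32.4, 82.5] az [89.7, 0.0, -89.5, -179.3] ctr [0.6226 0.0706 0.01  ]
post z 0.07 [[0.5983, -0.0177], [0.6471, -0.0177]] edges mm [48.8, 48.8] az [180.0, -0.0] ctr [ 0.6227 -0.0177  0.07  ]
shaft z 0.025 [[0.4267, -0.3388], [0.6242, -0.3389]] edges mm [197.5, 197.5] az [180.0, -0.0] ctr [ 0.5254 -0.3389  0.025 ]
go [ 35.43   1.08 -13.09] [1.000e-03 1.571e+00 1.000e-03] rows min 6.046098839322524 8.413348470257572
```

Emit:
move_arm --pt "4 0 -1.5 0 0.17 0" --pt "8 0 -3 0 0.35 0" --pt "12 0 -4.5 0 0.52 0" --pt "16 0 -6 0 0.7 0" --pt "20 0.3 -7.5 0 0.88 0" --pt "24 0.6 -9 0 1.05 0" --pt "28 0.8 -10.5 0 1.22 0" --pt "32 1 -12 0 1.4 0" --pt "35.4 1 -13.1 0 1.57 0" --pt "35.4 1 -13.1 0 1.57 0" --pt "35.4 1 -13.1 0 1.57 0"

```text
clock: 16.2
ee_pos: [0.4901, -0.335, 0.1803]
eef_rot: [-0.001, 0.708, -0.707, 0.0]
ft_force: [0.3, 0.1, 0.5]
gripper_width: 1.004
```

```bash
python3 - <<'E'
from h import *
info();c=snap('wrist','w11.png')
A=crop(c['img'],240,0,420,280,2,'w11c.png',grid=20)
E
```

```text
t 16.2 p [ 0.4901 -0.335   0.1803] phi -89.86 ydown [-0.0014  0.0014 -1.    ] F [0.3 0.1 0.5] g 1.004 q [-0.7   0.5   1.49  0.    1.15  0.87]
```

View pics/w11.png

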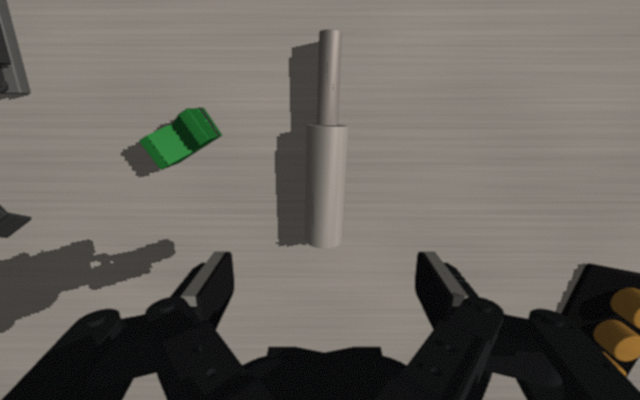

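View pics/w11c.png

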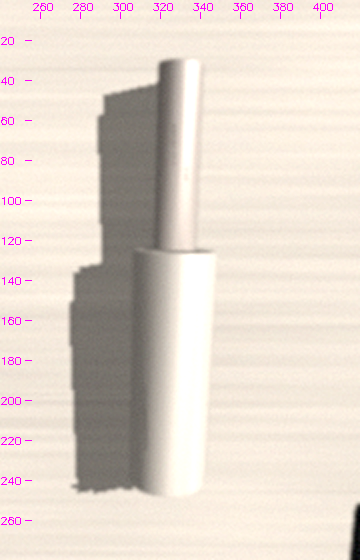

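```bash
python3 - <<'E'
from h import *
c=load('w11')
L(c,'step',[(327,124.5)],.04);L(c,'end',[(323.5,247)],.04);L(c,'end',[(323.5,247)],.035);L(c,'thinend',[(330,30)],.03);L(c,'thinend',[(330,30)],.02)
L(c,'w1',[(306.5,130),(347,130)],.022);L(c,'w2',[(306,235),(341.5,235)],.022)
E
```

```text
step z 0.04 [[0.5456, -0.3376]] edges mm [0.0] az [0.0] ctr [ 0.5456 -0.3376  0.04  ]
end z 0.04 [[0.4255, -0.3347]] edges mm [0.0] az [0.0] ctr [ 0.4255 -0.3347  0.04  ]
end z 0.035 [[0.4231, -0.3347]] edges mm [0.0] az [0.0] ctr [ 0.4231 -0.3347  0.035 ]
thinend z 0.03 [[0.6233, -0.3398]] edges mm [0.0] az [0.0] ctr [ 0.6233 -0.3398  0.03  ]
thinend z 0.02 [[0.6253, -0.34]] edges mm [0.0] az [0.0] ctr [ 0.6253 -0.34    0.02  ]
w1 z 0.022 [[0.5393, -0.3182], [0.5394, -0.3569]] edges mm [38.6, 38.6] az [90.2, -89.8] ctr [ 0.5394 -0.3375  0.022 ]
w2 z 0.022 [[0.4306, -0.3162], [0.4307, -0.3537]] edges mm [37.5, 37.5] az [90.2, -89.8] ctr [ 0.4307 -0.3349  0.022 ]
```

```bash
python3 - <<'E'
from h import *
go([.5005,-.3367,.005],-91.5)
E
```

```text
go [-1.03 17.56  0.23] [0.001 0.029 0.001] rows min 2.8139837431187478 0.15608229141947674
```

Emit:
move_arm --pt "-0.5 3 0.1 0 0.029 0" --pt "-1 8 0.2 0 0.029 0" --pt "-1 13 0.2 0 0.029 0" --pt "-1 16 0.2 0 0.029 0" --pt "-1 17.5 0.2 0 0.029 0" --pt "-1 17.5 0.2 0 0.029 0" --pt "-1 17.5 0.2 0 0.029 0"

```text
clock: 17.12
ee_pos: [0.5012, -0.338, 0.0075]
eef_rot: [-0.01, -0.707, 0.707, 0.009]
ft_force: [-0.3, -0.8, 0.1]
gripper_width: 0.996
```

Emit:
move_arm --pt "0 0 0 0 0 0" --pt "0 0 0 0 0 0" --pt "0 0 0 0 0 0" --pt "0 0 0 0 0 0" --pt "0 0 0 0 0 0" --pt "0 0 0 0 0 0" --gripper 0 --newtons 60

```text
clock: 17.88
ee_pos: [0.5007, -0.3378, 0.007]
eef_rot: [-0.01, -0.707, 0.707, 0.01]
ft_force: [-1.8, 1.0, 9.7]
gripper_width: 0.452
```

```bash
python3 - <<'E'
from h import *
info();c=snap('wrist','w12.png')
s=load('w12')
A=crop(c['img'],160,0,500,400,2,'w12c.png',grid=20)
cv2.imwrite('pics/w12c.png',A[:600])
E
```

```text
t 17.88 p [ 0.5007 -0.3378  0.007 ] phi -91.62 ydown [ 6.e-04 -4.e-04 -1.e+00] F [-1.8  1.   9.7] g 0.452 q [-0.69  0.75  1.59  0.    0.8   0.91]
```

View pics/w12c.png

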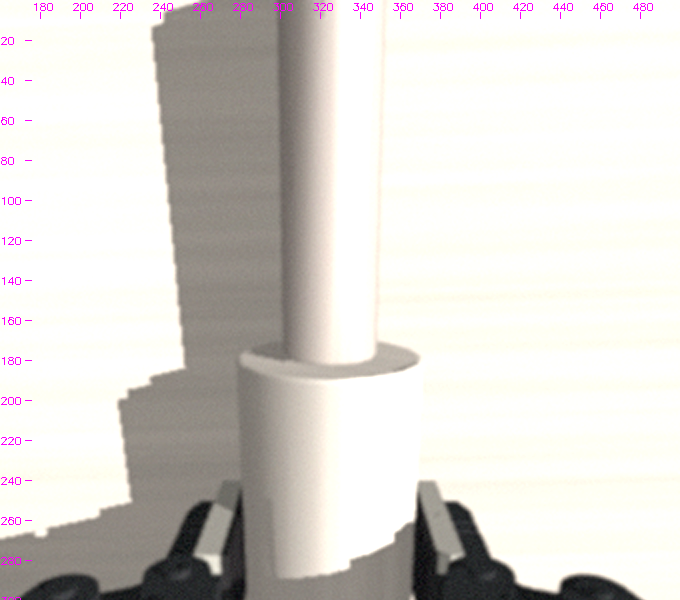

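```bash
python3 - <<'E'
from h import *
c=load('w12');s=state();R=Rot.from_quat(s['eef_rot']).as_matrix()
for uv,z in [((325,189),.04),((249,179),.02),((278,0),.02),((352,0),.02)]:
    p=onz(c,*uv,z);print(p,(R.T@(p-s['ee_pos'])*1000).round(1))
E
```

```text
[ 0.54403432 -0.33975053  0.04      ] [-43.5 -33.    0.7]
[ 0.54397767 -0.30699568  0.02      ] [-42.5 -13.  -32.1]
[ 0.61119662 -0.32433222  0.02      ] [-110.1  -13.   -16.6]
[ 0.61043332 -0.35158848  0.02      ] [-110.2  -13.    10.6]
```

```bash
python3 - <<'E'
from h import *
c=load('w6');L(c,'tall',[(296,184),(347,184),(347,221.5),(297.5,222)],.048)
go([.622,.062,.13],0);go([.622,.062,.037],0);go([.5007,-.3378,.13],-91.6)
E
```

```text
tall z 0.048 [[0.6023, 0.1649], [0.6414, 0.1648], [0.6421, 0.1341], [0.6027, 0.1337]] edges mm [31.2, 39.1, 30.8, 39.4] az [90.7, -0.1, -88.8, -179.5] ctr [0.6221 0.1494 0.048 ]
go [-11.01 -12.31 -40.31] [-1.000e-03 -1.599e+00 -0.000e+00] rows min 6.969693167743834 8.56517114604698
go [-11.    -3.01 -40.31] [-1.000e-03 -1.599e+00 -0.000e+00] rows min 6.703172849739585 8.56517114604698
go [-1.00e-02 -1.23e+01 -0.00e+00] [-0.    -0.    -0.001] rows min 1.9684953180408404 0.004329546357105257
```

Emit:
move_arm --pt "0 -2 0 0 0 0" --pt "0 -5 0 0 0 0" --pt "0 -9 0 0 0 0" --pt "-0.5 -12.3 -2 0 -0.06 0" --pt "-1.7 -12.3 -6 0 -0.2 0" --pt "-2.8 -12.3 -10 0 -0.36 0" --pt "-3.9 -12.3 -14.5 0 -0.52 0" --pt "-5.1 -12.3 -19 0 -0.68 0" --pt "-6.3 -12.3 -23.5 0 -0.84 0" --pt "-7.5 -12.3 -28 0 -1 0" --pt "-8.7 -12.3 -32 0 -1.16 0" --pt "-9.7 -12.3 -36 0 -1.32 0" --pt "-10.5 -12.3 -39 0 -1.46 0" --pt "-11 -12.3 -40.3 0 -1.55 0" --pt "-11 -12.3 -40.3 0 -1.599 0" --pt "-11 -12.3 -40.3 0 -1.599 0" --pt "-11 -12.3 -40.3 0 -1.599 0"

```text
clock: 20.05
ee_pos: [0.6215, 0.0618, 0.1291]
eef_rot: [-0.5, 0.501, -0.5, 0.499]
ft_force: [0.7, 0.4, -6.8]
gripper_width: 0.444
```

```bash
python3 - <<'E'
from h import *
info();c=snap('wrist','w13.png');t=snap('top','t13.png');s=snap('scene','s13.png')
A=crop(t['img'],230,130,400,290,4,'t13c.png',grid=20);B=crop(s['img'],220,130,420,290,4,'s13c.png',grid=20)
A=crop(c['img'],160,0,500,280,2,'w13c.png',grid=20)
go([.622,.062,.05],0)
E
```

```text
t 20.05 p [0.6215 0.0618 0.1291] phi -0.09 ydown [-6.e-04  0.e+00 -1.e+00] F [ 0.7  0.4 -6.8] g 0.444 q [0.   0.6  1.46 0.   1.08 0.01]
go [-0.02  7.92  0.03] [ 0.    -0.001 -0.   ] rows min 1.267658306766952 0.005569328184068249
```

View pics/w13c.png

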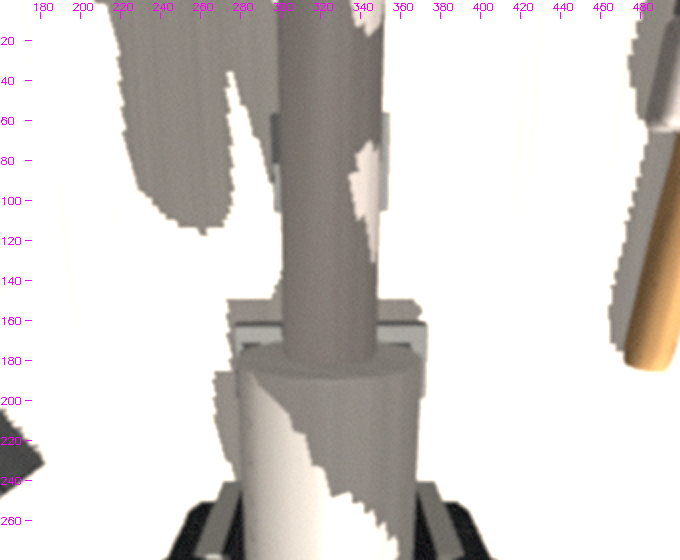

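View pics/s13c.png

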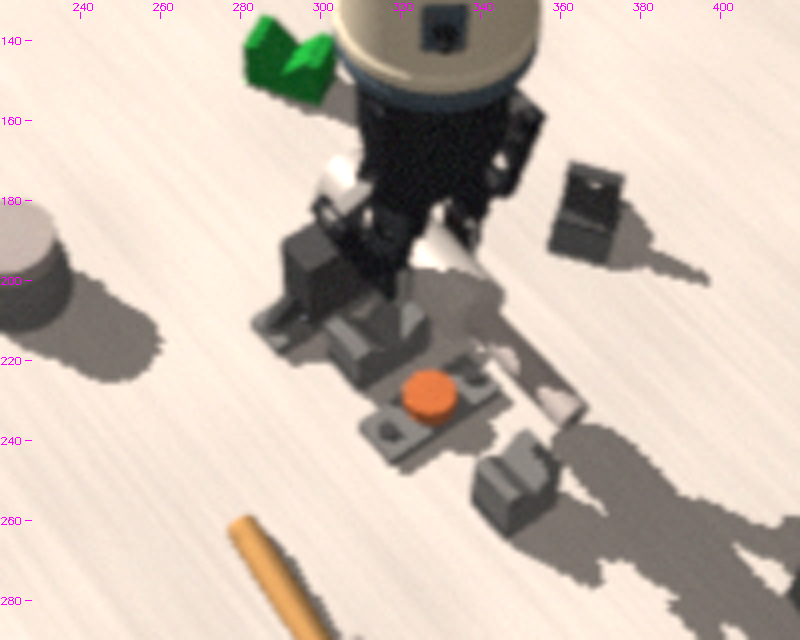

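Emit:
move_arm --pt "0 2 0 0 0 0" --pt "0 4 0 0 0 0" --pt "0 6 0 0 0 0" --pt "0 7.5 0 0 0 0" --pt "0 8.4 0 0 0 0" --pt "0 8.7 0 0 0 0" --pt "0 8.7 0 0 0 0"

```text
clock: 21.08
ee_pos: [0.622, 0.062, 0.0426]
eef_rot: [-0.5, 0.5, -0.5, 0.5]
ft_force: [0.1, 0.2, -6.2]
gripper_width: 0.447
```

```bash
python3 - <<'E'
from h import *
info();s=snap('scene','s14.png');t=snap('top','t14.png');c=snap('wrist','w14.png')
B=crop(s['img'],240,150,400,280,5,'s14c.png',grid=20)
A=crop(t['img'],230,170,370,290,5,'t14c.png',grid=20)
A=crop(c['img'],160,0,500,280,2,'w14c.png',grid=20)
E
```

```text
t 21.07 p [0.622  0.062  0.0426] phi 0.0 ydown [ 4.e-04  0.e+00 -1.e+00] F [ 0.1  0.2 -6.2] g 0.447 q [0.   0.72 1.52 0.   0.91 0.  ]
```

View pics/s14c.png

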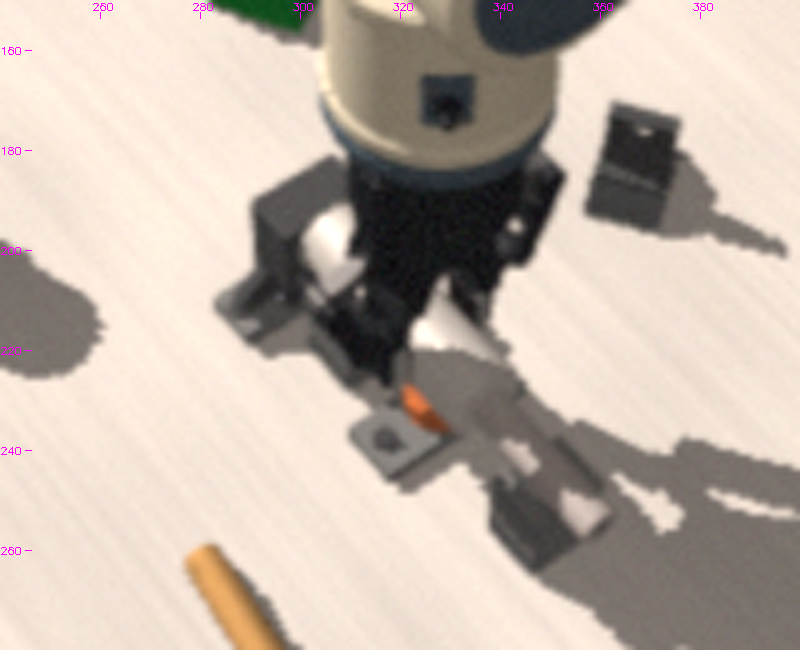

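View pics/w14c.png

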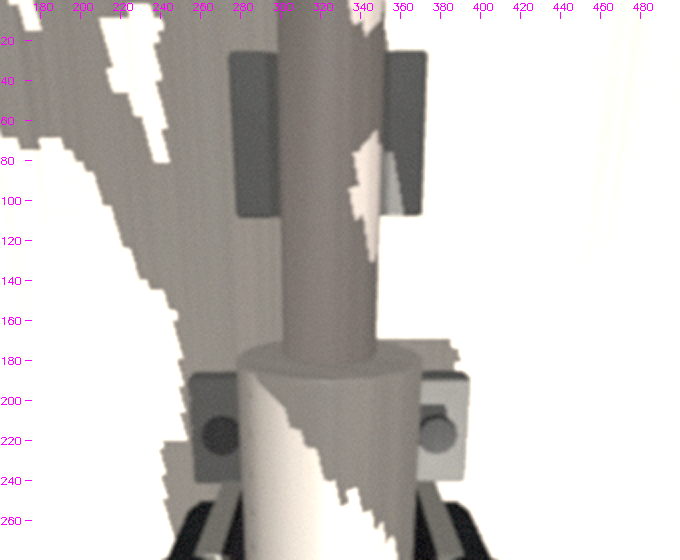

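Emit:
move_arm --pt "0 0.2 0 0 0 0" --pt "0 0.4 0 0 0 0" --pt "0 0.5 0 0 0 0" --pt "0 0.5 0 0 0 0"

```text
clock: 21.72
ee_pos: [0.6217, 0.062, 0.0374]
eef_rot: [-0.5, 0.5, -0.5, 0.5]
ft_force: [-0.8, -0.0, -2.7]
gripper_width: 0.446
```

Emit:
move_arm --pt "0 0.1 0 0 0 0" --pt "0 0.1 0 0 0 0"

```text
clock: 21.98
ee_pos: [0.6218, 0.062, 0.0373]
eef_rot: [-0.5, 0.5, -0.5, 0.5]
ft_force: [-7.0, -0.6, 14.4]
gripper_width: 0.446
```

```bash
python3 - <<'E'
from h import *
info();c=snap('wrist','w15.png');t=snap('top','t15.png')
A=crop(c['img'],160,0,500,280,2,'w15c.png',grid=20)
A=crop(t['img'],250,170,370,270,6,'t15c.png',grid=10)
E
```

```text
t 21.98 p [0.6218 0.062  0.0373] phi 0.0 ydown [ 5.e-04 -0.e+00 -1.e+00] F [-7.  -0.6 14.4] g 0.446 q [ 0.    0.72  1.52 -0.    0.9   0.  ]
```

View pics/t15c.png

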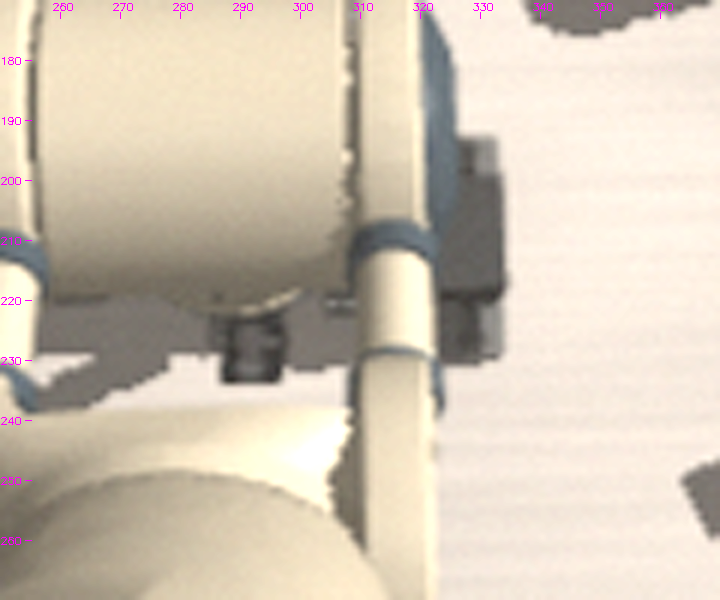

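Emit:
move_arm --pt "0 -0.1 0 0 0 0" --pt "0 -0.1 0 0 0 0"

```text
clock: 22.32
ee_pos: [0.6218, 0.062, 0.0374]
eef_rot: [-0.5, 0.5, -0.5, 0.5]
ft_force: [-3.7, -0.5, 2.4]
gripper_width: 0.448
```

Emit:
move_arm --pt "0 0 0 0 0 0" --pt "0 0 0 0 0 0" --pt "0 0 0 0 0 0" --pt "0 0 0 0 0 0" --pt "0 -1 0 0 0 0" --pt "0 -4 0 0 0 0" --pt "0 -8 0 0 0 0" --pt "0 -12 0 0 0 0" --pt "0 -15 0 0 0 0" --pt "0 -15 0 0 0 0" --gripper 1

```text
clock: 23.58
ee_pos: [0.6231, 0.0621, 0.1904]
eef_rot: [-0.499, 0.499, -0.501, 0.501]
ft_force: [0.5, -0.1, 0.7]
gripper_width: 0.997
```

```bash
python3 - <<'E'
from h import *
info();c=snap('wrist','w16.png')
A=crop(c['img'],230,60,430,260,3,'w16c.png',grid=20)
go([.452,.021,.17],36);go([.452,.021,.17],-144)
E
```

```text
t 23.57 p [0.6231 0.0621 0.1904] phi 0.0 ydown [ 0.0049  0.     -1.    ] F [ 0.5 -0.1  0.7] g 0.997 q [0.   0.53 1.4  0.   1.21 0.  ]
go [  4.1    1.83 -17.03] [-0.002 -0.628  0.001] rows min 2.8178907419384314 3.3652988166748736
go [  4.1    1.83 -17.03] [-1.000e-03  2.513e+00 -3.000e-03] rows min 2.8178907419384314 13.461682654318091
```

View pics/w16.png

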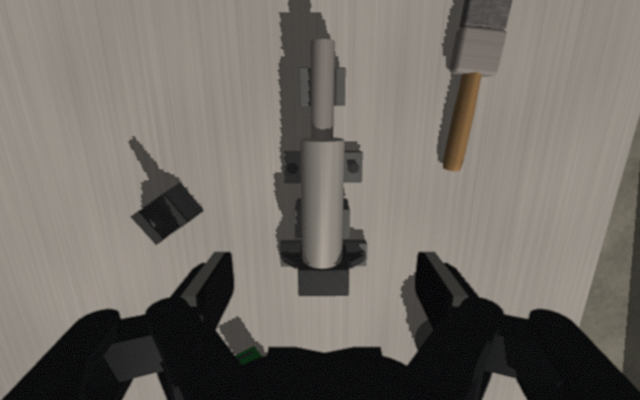

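```bash
python3 - <<'E'
from h import *
c=load('w16')
A=crop(c['img'],260,130,390,310,4,'a.png',gain=2.2,grid=10);B=crop(c['img'],260,10,390,150,4,'b.png',gain=2.2,grid=10)
cv2.imwrite('pics/w16d.png',np.hstack([A[:560],B[:560]])[:, :])
print(A.shape)
cv2.imwrite('pics/w16e.png',A[440:])
E
```

```text
(720, 520, 3)
```

View pics/w16d.png

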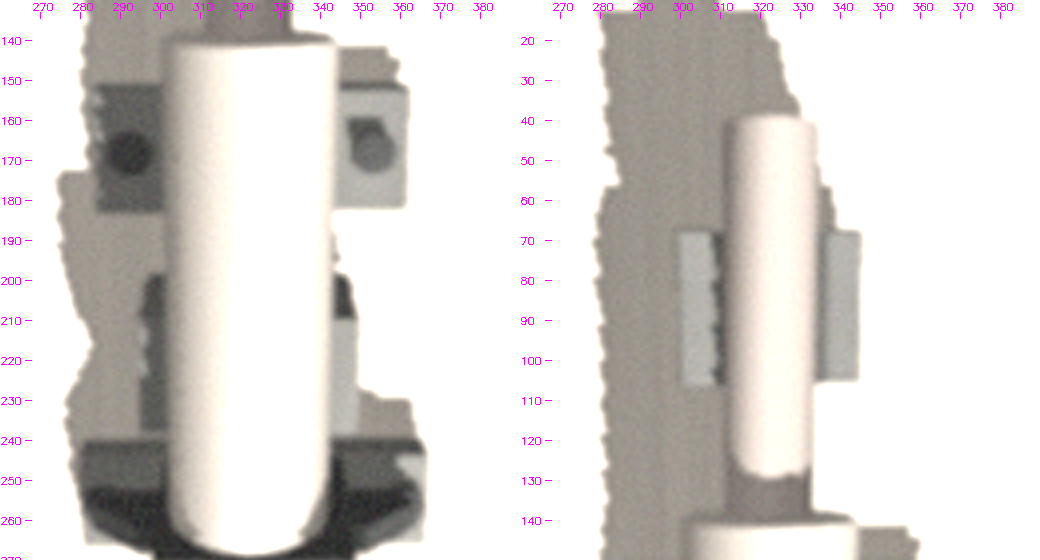

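View pics/w16e.png

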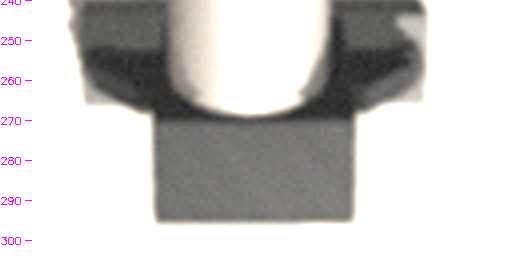

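```bash
python3 - <<'E'
from h import *
c=load('w16')
L(c,'step/end',[(322.5,141),(322.5,268.5)],.07);L(c,'post',[(298,270),(348.5,270)],.07);L(c,'thinend',[(322.5,38.5)],.06)
L(c,'thinmid80',[(311,80),(335,80)],.052);L(c,'thick',[(301,200),(344,200)],.055)
L(c,'foot',[(283,151.5),(361.5,151.5),(360.5,181.5),(284,183)],.01);L(c,'tall',[(299.5,68),(344.5,68),(344,105),(300,106)],.048)
# saddle
crop(c['img'],120,120,220,250,4,'a.png')
E
```

```text
step/end z 0.07 [[0.622, 0.1055], [0.6218, -0.0152]] edges mm [120.7, 120.7] az [89.9, -90.1] ctr [0.6219 0.0451 0.07  ]
post z 0.07 [[0.5984, -0.0168], [0.6467, -0.0169]] edges mm [48.4, 48.4] az [179.8, -0.2] ctr [ 0.6225 -0.0168  0.07  ]
thinend z 0.06 [[0.6221, 0.1854]] edges mm [0.0] az [0.0] ctr [0.6221 0.1854 0.06  ]
thinmid80 z 0.052 [[0.6122, 0.1549], [0.6327, 0.1549]] edges mm [20.4, 20.4] az [-180.0, 0.0] ctr [0.6225 0.1549 0.052 ]
thick z 0.055 [[0.6016, 0.0487], [0.6422, 0.0487]] edges mm [40.5, 40.5] az [179.9, -0.1] ctr [0.6219 0.0487 0.055 ]
foot z 0.01 [[0.5807, 0.0877], [0.6627, 0.0877], [0.6628, 0.0554], [0.5805, 0.0539]] edges mm [33.9, 82.0, 32.3, 82.3] az [89.6, -0.0, -89.9, -178.9] ctr [0.6217 0.0712 0.01  ]
tall z 0.048 [[0.6024, 0.1647], [0.6409, 0.1648], [0.641, 0.1344], [0.6021, 0.1336]] edges mm [31.1, 38.5, 30.3, 38.9] az [89.5, 0.0, -89.7, -178.7] ctr [0.6216 0.1494 0.048 ]
```

```bash
python3 - <<'E'
from h import *
go([.452,.021,.17],35)
E
```

```text
go [  4.1    1.83 -17.03] [-0.002 -0.611  0.001] rows min 2.8178907419384314 3.2718164364160933
```

Emit:
move_arm --pt "1 0 -4 0 -0.15 0" --pt "2 0.5 -8.5 0 -0.3 0" --pt "3 1.5 -13 0 -0.45 0" --pt "4.1 3 -17 0 -0.61 0" --pt "4.1 4 -17 0 -0.61 0" --pt "4.1 4 -17 0 -0.61 0" --pt "4.1 4 -17 0 -0.61 0"

```text
clock: 24.5
ee_pos: [0.4527, 0.0211, 0.1474]
eef_rot: [-0.627, 0.327, -0.327, 0.627]
ft_force: [-0.9, -0.1, 0.3]
gripper_width: 0.996
```

```bash
python3 - <<'E'
from h import *
info();c=snap('wrist','w17.png')
A=crop(c['img'],240,90,420,260,4,'w17c.png',gain=2.5,grid=20)
E
```

```text
t 24.5 p [0.4527 0.0211 0.1474] phi 34.92 ydown [ 5.e-04 -0.e+00 -1.e+00] F [-0.9 -0.1  0.3] g 0.996 q [-0.09  0.37  1.86  0.    0.91 -0.69]
```

View pics/w17c.png

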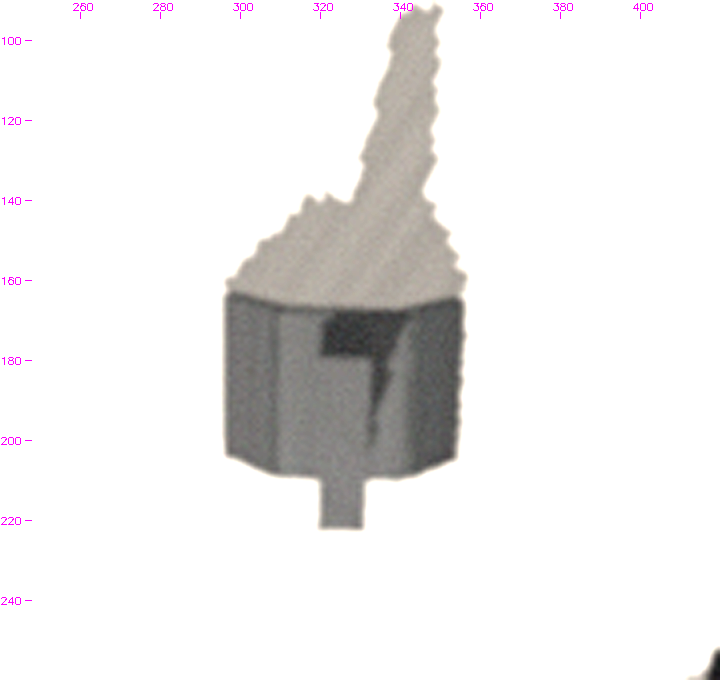

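```bash
python3 - <<'E'
from h import *
c=load('w17')
p=L(c,'plate',[(320,179.5),(331,179.5),(330.5,222),(320,222)],.056)
f=L(c,'foot',[(296.5,163),(355.5,164.5),(353.5,205),(297,203.5)],.0)
w=L(c,'web',[(309,166.5),(343,166.5),(341,209),(310,208)],.02)
q=.5*(p+w)
go([p[0],p[1],.03],35)
E
```

```text
plate z 0.056 [[0.4398, 0.0333], [0.4468, 0.0382], [0.4669, 0.0091], [0.4599, 0.0042]] edges mm [35.4, 8.6, 35.4, 8.5] az [124.7, 34.9, -55.4, -145.1] ctr [0.4533 0.0212 0.056 ]
foot z 0.0 [[0.4195, 0.0222], [0.4662, 0.0531], [0.4887, 0.0194], [0.4421, -0.0112]] edges mm [40.4, 56.0, 40.5, 55.8] az [124.1, 33.4, -56.2, -146.7] ctr [0.4541 0.0209 0.    ]
web z 0.02 [[0.4296, 0.03], [0.4543, 0.0473], [0.4762, 0.014], [0.4522, -0.0016]] edges mm [38.8, 30.1, 39.8, 28.6] az [125.5, 34.9, -56.7, -147.0] ctr [0.4531 0.0224 0.02  ]
go [ 0.03 11.74  0.05] [-0.001 -0.001  0.   ] rows min 1.8790212833554787 0.007614640706341453
```

Emit:
move_arm --pt "0 3 0.05 0 0 0" --pt "0 7 0.05 0 0 0" --pt "0 10 0.05 0 0 0" --pt "0 12 0.05 0 0 0" --pt "0 12.1 0.05 0 0 0" --pt "0 12.1 0.05 0 0 0"

```text
clock: 25.3
ee_pos: [0.4528, 0.0214, 0.0269]
eef_rot: [-0.627, 0.327, -0.327, 0.627]
ft_force: [0.4, -0.2, 0.8]
gripper_width: 1.0
```

Emit:
move_arm --pt "0 0 0 0 0 0" --pt "0 0 0 0 0 0" --pt "0 0 0 0 0 0" --pt "0 0 0 0 0 0" --pt "0 0 0 0 0 0" --pt "0 0 0 0 0 0" --pt "0 0 0 0 0 0" --pt "0 0 0 0 0 0" --gripper 0 --newtons 40

```text
clock: 26.3
ee_pos: [0.4523, 0.0213, 0.0264]
eef_rot: [-0.627, 0.327, -0.327, 0.627]
ft_force: [-0.3, -0.3, 5.8]
gripper_width: 0.109
```

```bash
python3 - <<'E'
from h import *
info();c=snap('wrist','w18.png')
A=crop(c['img'],200,120,450,370,3,'w18c.png',gain=2.5,grid=20)
cv2.imwrite('pics/w18c.png',A[:600])
E
```

```text
t 26.3 p [0.4523 0.0213 0.0264] phi 34.95 ydown [ 2.e-04 -0.e+00 -1.e+00] F [-0.3 -0.3  5.8] g 0.109 q [-0.08  0.6   1.96 -0.    0.58 -0.69]
```

View pics/w18c.png

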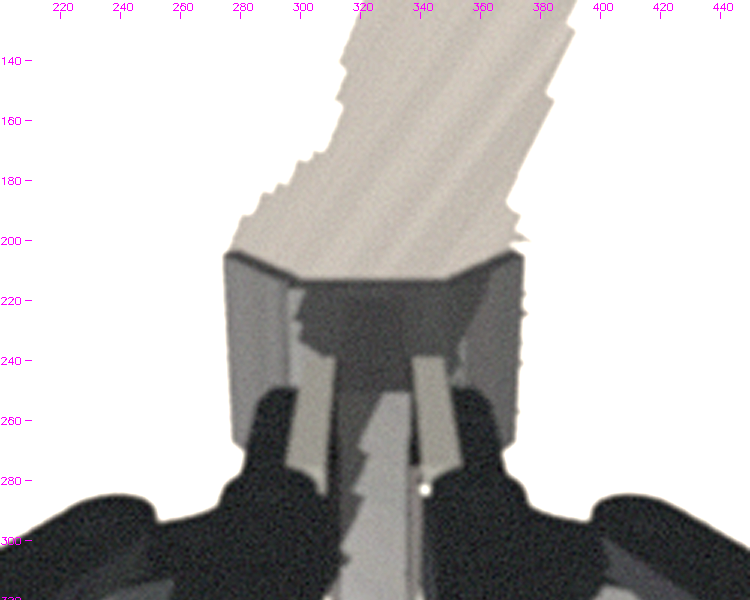

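```bash
python3 - <<'E'
from h import *
c=load('w18');s=state();R=Rot.from_quat(s['eef_rot']).as_matrix()
for uv,z in [((275.5,205),0),((373.5,205),0),((278,267),0),((371,267),0),((300,213.5),.02),((348,213.5),.02),((330,251),.056)]:
    p=onz(c,*uv,z);print(uv,(R.T@(p-s['ee_pos'])*1000).round(1))
go([.622,.0708,.15],0)
E
```

```text
(275.5, 205) [-18.   26.4 -28.6]
(373.5, 205) [-18.   26.4  27.9]
(278, 267) [ 22.1  26.4 -28.9]
(371, 267) [22.1 26.4 28.3]
(300, 213.5) [-20.    6.4 -12.9]
(348, 213.5) [-20.    6.4  11.7]
(330, 251) [-16.9 -29.6   1.8]
go [  5.67 -12.36  16.75] [-0.    0.61  0.  ] rows min 3.4513708024977574 3.2672945788801813
```

```bash
python3 - <<'E'
from h import *
go([.622,.0717,.136],0)
E
```

```text
go [  5.59 -10.96  16.8 ] [-0.    0.61  0.  ] rows min 3.3315425049885694 3.2672945788801813
```

Emit:
move_arm --pt "0 -3 0 0 0 0" --pt "0 -7 0 0 0 0" --pt "0 -11 0 0 0 0" --pt "0.7 -11 2 0 0.08 0" --pt "2 -11 6 0 0.22 0" --pt "3.3 -11 10 0 0.37 0" --pt "4.6 -11 14 0 0.5 0" --pt "5.6 -11 16.8 0 0.61 0" --pt "5.6 -11 16.8 0 0.61 0" --pt "5.6 -11 16.8 0 0.61 0" --pt "5.6 -9.5 16.8 0 0.61 0" --pt "5.6 -9.5 16.8 0 0.61 0"

```text
clock: 27.85
ee_pos: [0.6205, 0.0714, 0.1198]
eef_rot: [0.501, -0.501, 0.499, -0.499]
ft_force: [-0.1, 1.0, -2.5]
gripper_width: 0.11
```

```bash
python3 - <<'E'
from h import *
info();c=snap('wrist','w19.png')
A=crop(c['img'],200,20,450,280,3,'w19c.png',gain=2.2,grid=20);cv2.imwrite('pics/w19c.png',A[:600])
go([.622,.0717,.0864],0)
E
```

```text
t 27.85 p [0.6205 0.0714 0.1198] phi 0.01 ydown [-2.9e-03 -1.0e-04 -1.0e+00] F [-0.1  1.  -2.5] g 0.11 q [ 0.02  0.61  1.46 -0.    1.07  0.02]
go [-0.02  3.41  0.11] [0.002 0.    0.   ] rows min 0.5451695513437045 0.010292437725593554
```

View pics/w19c.png

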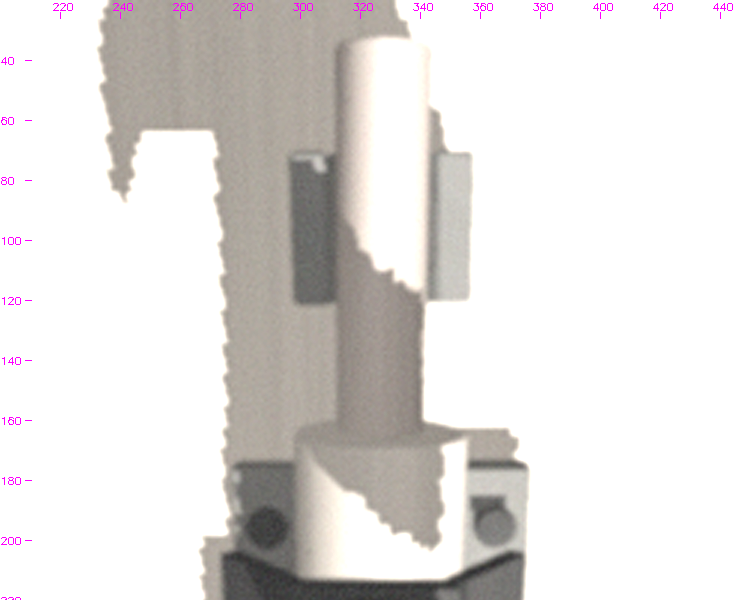

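Emit:
move_arm --pt "0 1 0 0 0 0" --pt "0 2 0 0 0 0" --pt "0 2.8 0 0 0 0" --pt "0 2.8 0 0 0 0" --pt "0 2.8 0 0 0 0"

```text
clock: 28.52
ee_pos: [0.6221, 0.0717, 0.0934]
eef_rot: [-0.5, 0.5, -0.5, 0.5]
ft_force: [0.6, 0.2, -2.7]
gripper_width: 0.108
```

```bash
python3 - <<'E'
from h import *
info();c=snap('wrist','w20.png');s=snap('scene','s20.png')
A=crop(c['img'],200,20,450,280,3,'w20c.png',gain=2.2,grid=20);cv2.imwrite('pics/w20c.png',A[:600])
B=crop(s['img'],260,150,400,270,5,'s20c.png',grid=20)
go([.622,.0717,.0814],0)
E
```

```text
t 28.52 p [0.6221 0.0717 0.0934] phi 0.0 ydown [ 2.e-04  0.e+00 -1.e+00] F [ 0.6  0.2 -2.7] g 0.108 q [0.02 0.65 1.48 0.   1.01 0.02]
go [-0.    1.22 -0.02] [-0.001  0.    -0.   ] rows min 0.1950187723933855 0.002690751195487973
```

View pics/w20c.png

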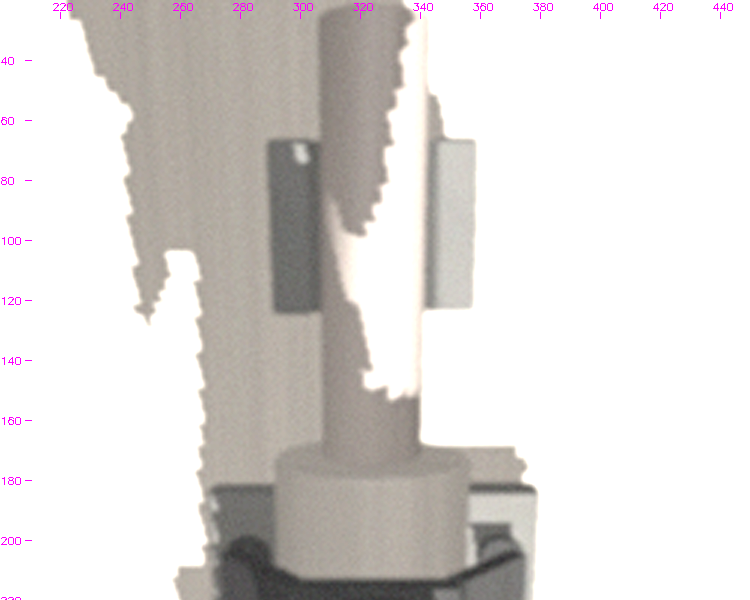

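View pics/s20c.png

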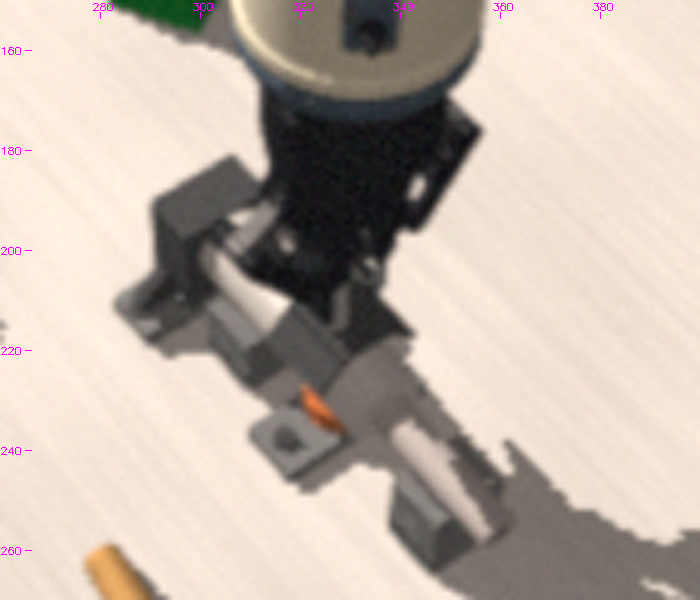

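Emit:
move_arm --pt "0 0.4 0 0 0 0" --pt "0 0.8 0 0 0 0" --pt "0 1.1 0 0 0 0" --pt "0 1.1 0 0 0 0" --pt "0 1.1 0 0 0 0"

```text
clock: 29.25
ee_pos: [0.622, 0.0717, 0.0823]
eef_rot: [0.5, -0.5, 0.5, -0.5]
ft_force: [0.3, 0.7, -2.3]
gripper_width: 0.111
```

Emit:
move_arm --pt "0 0.1 0 0 0 0" --pt "0 0.1 0 0 0 0"

```text
clock: 29.5
ee_pos: [0.6222, 0.0717, 0.0816]
eef_rot: [0.5, -0.5, 0.5, -0.5]
ft_force: [-0.0, 0.2, 1.5]
gripper_width: 0.109
```

Emit:
move_arm --pt "0 0 0 0 0 0" --pt "0 0 0 0 0 0" --pt "0 0 0 0 0 0" --pt "0 0 0 0 0 0" --pt "0 -1 0 0 0 0" --pt "0 -3 0 0 0 0" --pt "0 -6 0 0 0 0" --pt "0 -10 0 0 0 0" --pt "0 -12 0 0 0 0" --pt "0 -12 0 0 0 0" --gripper 0.5

```text
clock: 30.75
ee_pos: [0.6229, 0.0717, 0.2034]
eef_rot: [-0.499, 0.499, -0.501, 0.501]
ft_force: [0.5, 0.3, -0.8]
gripper_width: 0.504
```

```bash
python3 - <<'E'
from h import *
info();c=snap('wrist','w21.png')
A=crop(c['img'],250,20,400,270,3,'w21c.png',gain=2.2,grid=20);cv2.imwrite('pics/w21c.png',A[150:])
crop(c['img'],260,100,390,250,4,'w21c.png',gain=2.2,grid=10)
E
```

```text
t 30.75 p [0.6229 0.0717 0.2034] phi 0.0 ydown [ 3.5e-03  1.0e-04 -1.0e+00] F [ 0.5  0.3 -0.8] g 0.504 q [0.02 0.52 1.38 0.   1.24 0.02]
```

View pics/w21c.png

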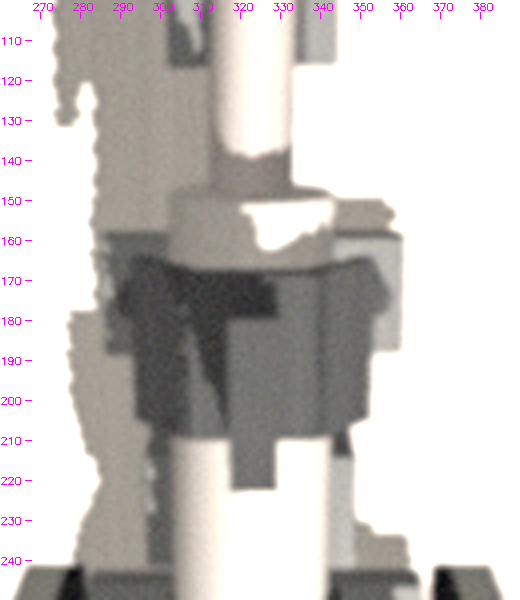

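View pics/w21.png

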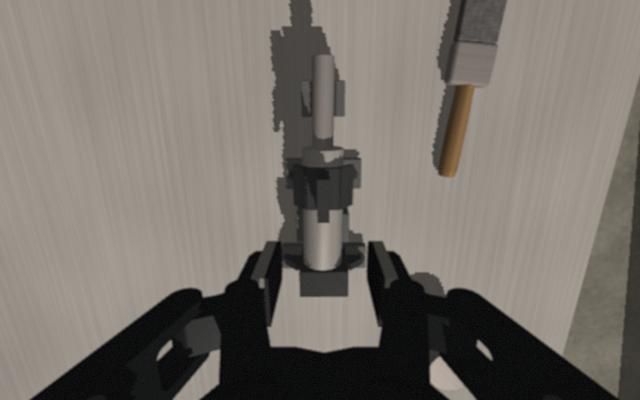

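```bash
python3 - <<'E'
from h import *
c=load('w21')
L(c,'web',[(309,167),(341,167),(341,209),(309,209)],.075)
L(c,'plate',[(317.5,179),(328.5,179),(328.5,222),(317.5,222)],.111)
L(c,'footfront',[(294,165),(355,164)],.055);L(c,'footback',[(294.5,205),(352,204)],.055)
L(c,'foot',[(285,158.5),(360,158.5)],.01)
L(c,'end',[(322,269)],.07);L(c,'step',[(322,150)],.07)
print(onz(c,322,56,.06))
go([.5,-.05,.3],0)
E
```

```text
web z 0.075 [[0.6095, 0.0913], [0.638, 0.0913], [0.6386, 0.0518], [0.609, 0.0518]] edges mm [39.5, 28.5, 39.5, 29.6] az [89.2, -0.0, -89.1, 179.9] ctr [0.6238 0.0716 0.075 ]
plate z 0.111 [[0.6177, 0.089], [0.6262, 0.089], [0.6264, 0.053], [0.6174, 0.053]] edges mm [35.9, 8.6, 35.9, 9.0] az [89.7, -0.0, -89.8, 179.9] ctr [0.6219 0.071  0.111 ]
footfront z 0.055 [[0.5943, 0.0893], [0.6524, 0.0902]] edges mm [58.1, 58.1] az [-179.1, 0.9] ctr [0.6234 0.0897 0.055 ]
footback z 0.055 [[0.5937, 0.0491], [0.6506, 0.0501]] edges mm [56.9, 56.9] az [-179.0, 1.0] ctr [0.6222 0.0496 0.055 ]
foot z 0.01 [[0.5805, 0.0878], [0.6624, 0.0878]] edges mm [82.0, 82.0] az [180.0, -0.0] ctr [0.6214 0.0878 0.01  ]
end z 0.07 [[0.6209, -0.0135]] edges mm [0.0] az [0.0] ctr [ 0.6209 -0.0135  0.07  ]
step z 0.07 [[0.6211, 0.1057]] edges mm [0.0] az [0.0] ctr [0.6211 0.1057 0.07  ]
[0.62119738 0.18392947 0.06      ]
go [ 12.17  -9.83 -12.2 ] [-0.001  0.    -0.   ] rows min 3.173959250698496 0.00668758442762993
```

Emit:
move_arm --pt "0 -3 -3 0 0 0" --pt "3 -6 -8 0 0 0" --pt "6 -8 -13 0 0 0" --pt "9 -8 -17 0 0 0" --pt "10 -8 -18 0 0 0" --pt "10 -8 -18 0 0 0" --pt "10 -8 -18 0 0 0" --pt "10 -8 -18 0 0 0"

```text
clock: 31.8
ee_pos: [0.4427, -0.0278, 0.2809]
eef_rot: [0.5, -0.5, 0.5, -0.5]
ft_force: [-0.1, 0.8, -1.0]
gripper_width: 0.5
```

```bash
python3 - <<'E'
from h import *
info();s=snap('scene','s22.png');t=snap('top','t22.png')
B=crop(s['img'],230,110,390,270,4,'s22c.png',grid=20)[:600];cv2.imwrite('pics/s22c.png',B[:600])
A=crop(t['img'],200,130,400,280,4,'t22c.png',grid=20)
# bystander change check top view
a=load('top0')['img'].astype(int);b=t['img'].astype(int)
for n,(u0,v0,u1,v1) in dict(brush=(210,145,295,175),tin=(355,138,388,172),tray=(160,238,215,290),green=(375,228,408,256)).items():
    d=abs(a-b)[v0:v1,u0:u1].max(2);print(n,(d>40).sum(),d.max())
E
```

```text
t 31.8 p [ 0.4427 -0.0278  0.2809] phi 0.05 ydown [-5.e-04  2.e-04 -1.e+00] F [-0.1  0.8 -1. ] g 0.5 q [-0.2   0.18  1.69  0.    1.27 -0.2 ]
brush 0 6
tin 0 6
tray 0 7
green 0 8
```

View pics/s22c.png

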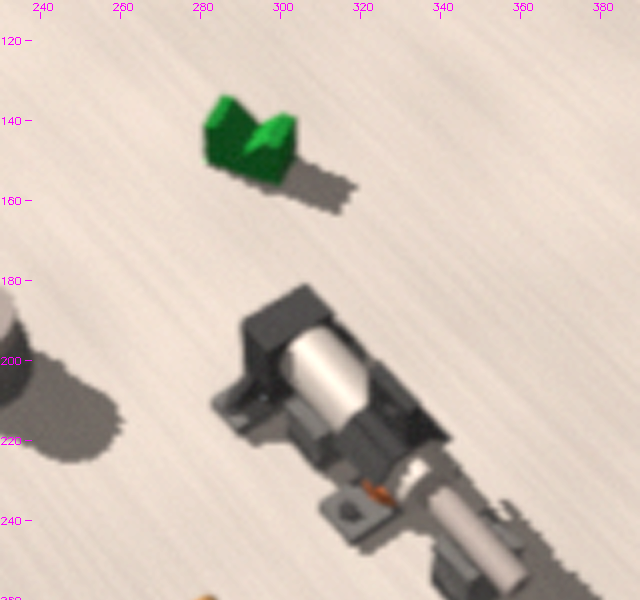

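View pics/t22c.png

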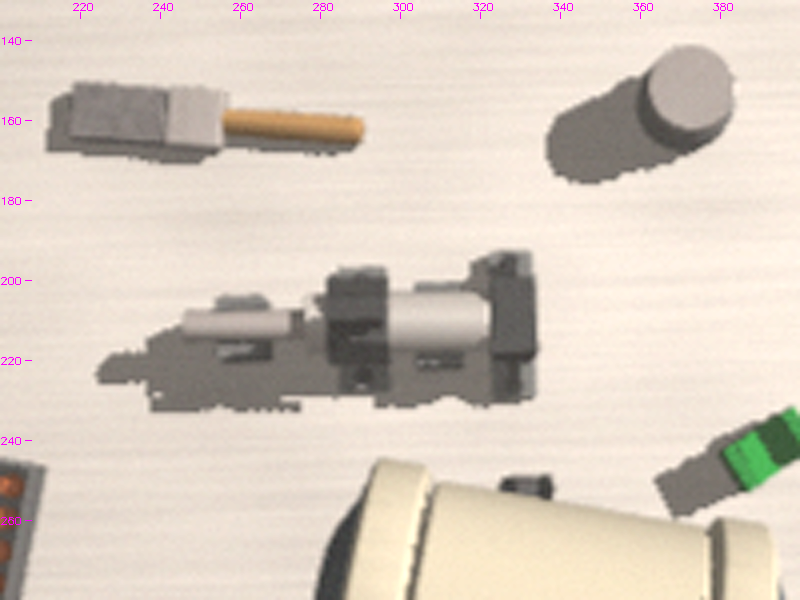

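The set-up is complete: in the top view the post is at about (325,212), the saddle at (290,210) over the block, and the thin end lies in the tall rest at about (258,210). The bystanders and the green vee have not changed from the first picture.

```bash
python3 - <<'E'
from h import *
print(job_done());info()
E
```

```text
the job is handed in; nothing more can be done
None
the job is handed in; nothing more can be done
```

I placed both vee rests and laid the shaft in them with its thick end at the stop. The saddle lug is on the shaft above the copper block. Everything is released, the arm is clear, and I handed the job in at about 32 s; no verdict was reported.

What the last measurements showed, with calibration good to about 2 mm:

| Item | Measured position, x / y (m) | Result |
|---|---|---|
| Block | 0.622 / 0.071 | reference for the line |
| Low vee | 0.621 / 0.018 | on the line, within about 1° of it |
| Tall vee | 0.622 / 0.149 | on the line, about 79 mm beyond the block |
| Shaft | axis at x = 0.622 | seated in both vees, thick end about 1.5–3 mm from the stop face |
| Saddle | 0.622–0.624 / 0.070–0.072 | upright, within about 2 mm of the block centre |

- **Stop gap:** I left a small gap rather than pushing the shaft hard against the stop. It measured 1.6 mm before the saddle went on and about 3 mm after. The two values disagree by about the camera error, and both are within the 10 mm allowed.
- **Shaft level:** I judged this from the seating height (gripper at 37 mm when it touched, as calculated) and from the pictures. I did not measure the angle separately.
- **Bystanders:** the areas of the top picture around the brush, tin, tray and green vee are unchanged from the start.
- **Picture size:** one saved picture was 1040 x 560 pixels, wider than the 800 x 600 limit you set.

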